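# Set the cooling-water valve with the right crank

## Task

Three crank handles lie on the bench, alike but for the size of their square sockets. Take the one that fits the square stem of the cooling-water valve, push it fully home on the stem, and by its black knob wind the valve clockwise until it is shut against its stop, then back it off exactly two full turns, as shown by the red pointer on the stem. Leave the other two cranks and the mug, tape and spanner where they are, and finish with the gripper still holding the crank's knob, the crank still on the stem.

Things in the scene. Friction and masses are not known exactly. Their poses are not given: they have to be found in the camera images.
- valve_block: The valve: aluminium manifold block 110 x 90 x 40 mm fixed to the bench, with a brass bonnet, a white dial (84 mm across, top at z = 53 mm) and two hose nipples on its left (+y) side. Origin: centre of its underside, under the stem axis. Blue tick on the dial at its -x side.
- stem_seat (a point): Point on the stem's axis on the flat round shoulder (40 mm across, 67 mm above the bench) on which the crank's hub comes to rest. Above it stands the square stem, 18 x 18 mm and 27 mm tall, its top 6 mm tapered to 11 mm. z up; x and y are parallel to the square's sides and turn with the stem. A red pointer below the shoulder points along -x.
- valve_stem (a joint): Turn of the stem in rad: 0 = shut against the hard stop (pointer over the blue tick), growing as the valve opens, counter-clockwise from above; a full turn is 6.283. Starts 2 to 5 rad open. Friction about 0.12 N m; it stays where left.
- crank_20: Crank, fits the stem with 1 mm all round (7 degrees of play either way): steel hub 44x44x32 mm, square 20 mm socket right through it, dark arm 18 mm wide at z = 7 to 17 mm, black knob. Origin: centre of the hub's underside, z up the socket, +x along the arm to the knob's axis at 65 mm; hub sides parallel to x, y. 0.2-0.5 kg. Lies socket upright. Home: origin at stem_seat.
- crank_20_knob: Black cylindrical knob of that crank, 18 mm in diameter and 44 mm tall, standing on the arm's end. It spins freely about its own axis, so that it may be held firmly while the crank goes round. Origin: centre of its foot, 18 mm above the hub's underside; z up along its axis.
- crank_13: Crank, too small for the stem: steel hub 44x44x32 mm, square 13 mm socket right through it, dark arm 18 mm wide at z = 7 to 17 mm, black knob. Origin: centre of the hub's underside, z up the socket, +x along the arm to the knob's axis at 65 mm; hub sides parallel to x, y. 0.2-0.5 kg. Lies socket upright.
- crank_27: Crank, too large: it slips round the stem: steel hub 44x44x32 mm, square 27 mm socket right through it, dark arm 18 mm wide at z = 7 to 17 mm, black knob. Origin: centre of the hub's underside, z up the socket, +x along the arm to the knob's axis at 65 mm; hub sides parallel to x, y. 0.2-0.5 kg. Lies socket upright.
- mug: Black and white mug, 97 mm tall, origin under it. Bystander.
- tape: Roll of tape lying flat, 104 mm across, 25 mm high, origin under it. Bystander.
- spanner: Steel spanner 184 mm long lying flat, origin under it. Bystander.

How it is judged:
By the outcome, as a careful person would: the job done as asked, in the order asked, and still so for the second after the job is handed in, while the arm keeps its last pose, push and grip.
It also fails if it takes over 72 s, if anything falls off the work surface, if the arm or the gripper's body presses on something with over 40 N, if the wrist force passes 120 N, or if a joint passes its speed limit or range.

## Robot

A 7-joint arm with a two-finger parallel gripper is mounted at the origin on the work surface; the furniture and walls round the work are solid. World frame = base frame: x ahead of the robot, y to its left, z up, the work surface at z = 0. Lengths are in m, angles in rad, forces in N, time in s.
With the tool pointing down it reaches from about 0.4 to 0.85 m from the base axis. Payload 4.5 kg.
Tool frame: the origin (TCP) lies midway between the tips of the shut fingers; the grasp point (between the pads) lies 19 mm behind it; z points along the fingers, y is the direction in which the jaws open and shut (so a half turn about z gives the same grasp; the last joint's range is limited). The gripper opens to 88 mm and grips with 3 to 60 N. Pads are 18 mm wide; open, the fingers measure 123 mm over their backs; the gripper's body (75 mm by 187 mm) begins 45 mm behind the grasp point.
Start: joints at [1.174, 0.689, -0.195, 1.565, 0.157, 0.902, -0.215], TCP at [0.261, -0.568, 0.239] pointing down, gripper open.
Joint ranges: [-3.01, 3.01], [-0.46, 2.08], [-1.47, 1.51], [0.13, 2.56], [-1, 4.14], [0.04, 2.09], [-2.66, 2.66]. Speed limits (rad/s): [2.57, 2.57, 3.14, 3.14, 3.14, 3.14, 3.14].

## Interface

Orientations are given as a unit quaternion [x, y, z, w].
In Python, from plant import get_state, snapshot, finish_job, regions_of gives the robot as it stands.
- The arm moves only by the tool send_rows, never from a script. Its argument "series" is a list of rows, each an object of numbers: "grip": the opening, from 0 (shut) to 1 (fully open); "dx", "dy", "dz": the shift along the tool's x, y, z in mm; "turn": the turn about the tool's z in rad. A call has 1 to 20 rows; each row shifts and turns the commanded pose from where the row before left it, along the tool's axes as they then stand; what a row does not reach is not made up. A row lasts 1/10 s, in which the tool goes at most 50 mm and 8.59 degrees, less where a joint would pass 70% of its speed; a pose out of reach is approached as far as the arm can. A call is refused whole if a number of a shift passes 50 or a number of a turn 0.15, either way. A call with a gripper value outside its range is refused whole. The fingers move at their own pace and stop on an object; "force" is the grip in N (left out, the last holds). Time passes only in rows, so rows that do not move let the fingers close. It gives the time, the measured TCP pose, the force and the opening at its end, in the units of the state.
- get_state(): the state, without advancing time (a new reading comes with each control period).
- snapshot(name): name is "scene" or "top"; returns a dict with "img" (480x640x3 uint8, red, green, blue), "depth" (480x640 float32, m along the optical axis (not along the pixel's ray), 0 where there is no reading), "fov_y" (degrees; the focal length in pixels is half the picture's height over the tangent of half this angle, whatever the lens; pixels are square), "cx", "cy" (the principal point, pixels), "k1" (the pictures are not rectified: a ray, as slopes to the right and down, at radius r is drawn at 1 + k1 r^2 times it, then the intrinsics apply), "R" (3x3) and "t" (3): a world point X has camera coordinates R X + t. Camera axes: x right, y down, z forward; pixel columns grow to the right and rows downward; lengths in m; the calibration is good to about 2 mm. A picture is of the moment at which its call begins.
- finish_job(): hands the job in, once; it reports no verdict.
Trained networks look in a picture, given as the dict that the camera call returned (one of the last four; its "shot" number tells which), for a name from the list of things; names that differ only in an ending like _2 or _b are one class to them, and where a whole thing is asked for, a point or a joint stands for the part that bears it (a point fixed in the world has none). Each returns a list of dicts, best first, with "score" (0 to 1); they miss things now and then, are a little off and sometimes report something else, mostly with a low value. They report only what shows in the picture. A call takes as long as a camera call.
- regions_of(picture, target): "pixels" (480x640 bool, what is visible of it) and "extent" ([left, top, right, bottom] in pixels, round what is visible of it).
The state is a dict: "clock": time; "q": joint angles; "qd": joint speeds; "joint_torque": joint torques, N m; "tool_pos": TCP position; "eef_rot": TCP orientation; "contact_force": force on the tool from outside, world axes, zero at the start; "moment": the same for the moment, N m; "opening": opening from 0.0 (shut) to 1.0 (fully open).
Only numpy, scipy, OpenCV 4.12 (cv2) and the standard library are available. Lean on these libraries where they do the work, as an engineer would, in place of code of your own. Each camera call takes 0.05 s, during which the arm holds its last target.

## Working session

There is one attempt and no reset: what is moved stays moved. The work goes in short steps, Python scripts to look and compute and a tool call to move; the robot and the scene stay as the last step left them, time stands still between calls to the robot, and variables do not carry over. Pictures are saved under pics/ and viewed, and the job is handed in when it is done.

Besides the shell and the picture viewer there is one more tool, called after "Emit:" as name(argument=value, ...) on one line, values as JSON. send_rows: Moves the arm, as the interface text tells. Its arguments: {"type":"object","properties":{"series":{"type":"array","items":{"type":"object","properties":{"grip":{"type":"number"},"dx":{"type":"number"},"dy":{"type":"number"},"dz":{"type":"number"},"turn":{"type":"number"}}}},"force":{"type":"number"}},"required":["series"]}

```bash
mkdir -p pics; ls; cat > h.py <<'E'
import numpy as np, cv2
from plant import get_state, snapshot, finish_job, regions_of
def save(s,n): cv2.imwrite('pics/'+n, cv2.cvtColor(s['img'],cv2.COLOR_RGB2BGR))
def f(s): return 240/np.tan(np.radians(s['fov_y'])/2)
def K(s): return np.array([[f(s),0,s['cx']],[0,f(s),s['cy']],[0,0,1.]])
def rays(s,uv):
    uv=np.asarray(uv,float).reshape(-1,1,2)
    d=np.array([s['k1'],0,0,0,0.])
    p=cv2.undistortPointsIter(uv,K(s),d,None,None,(3,50,1e-9)).reshape(-1,2)
    return np.c_[p,np.ones(len(p))]
def atz(s,uv,z):
    R=np.array(s['R']);t=np.array(s['t']);r=rays(s,uv)@R; c=-R.T@t
    return c+r*((z-c[2])/r[:,2])[:,None]
def pts(s,m):
    v,u=np.nonzero(m&(s['depth']>0)); r=rays(s,np.c_[u,v])*s['depth'][v,u][:,None]
    return (r-np.array(s['t']))@np.array(s['R']), np.c_[u,v]
def proj(s,X):
    X=np.asarray(X,float).reshape(-1,3)
    rv=cv2.Rodrigues(np.array(s['R'],float))[0]
    return cv2.projectPoints(X,rv,np.array(s['t'],float),K(s),np.array([s['k1'],0,0,0,0.]))[0].reshape(-1,2)
E
python3 - <<'E'
from h import *
print(get_state())
for n in ['scene','top']:
    s=snapshot(n); save(s,n+'0.png'); print(n,s['fov_y'],s['cx'],s['cy'],s['k1'],-np.array(s['R']).T@s['t'],s['R'])
E
```

```text
pics
{'clock': 0.0, 'q': array([ 1.17380179,  0.68999399, -0.19450128,  1.56635059,  0.15728867,
        0.9024729 , -0.21512369]), 'qd': array([-0.0008846 , -0.00083782,  0.00062924,  0.00010875, -0.00080511,
        0.0005077 ,  0.00052335]), 'joint_torque': array([ 2.59353983e-04, -5.27563405e+01, -1.26635838e+00, -1.53430778e+01,
       -5.25437901e-02,  6.83795006e-03,  1.88325389e-04]), 'tool_pos': array([ 0.26068407, -0.56734451,  0.23790171]), 'eef_rot': array([ 9.76886374e-01,  2.13757271e-01, -2.58313760e-04, -8.80566717e-04]), 'contact_force': array([0.6804101 , 0.32746277, 0.43130829]), 'moment': array([-0.01402739, -0.00129292, -0.03171673]), 'opening': 1.002191434724104}
scene 44.99383510353389 324.579366103012 225.36746712982588 -0.17053852777144596 [-0.22663358  0.61601351  1.01385578] [[-0.59043548 -0.80702832  0.00955177]
 [-0.56335308  0.40362602 -0.72091563]
 [ 0.57794399 -0.43103519 -0.69295701]]
top 54.675132199067214 319.0717003716864 242.49260413917958 0.04216707160880334 [0.35977158 0.01545404 1.08937135] [[-0.01057759 -0.99993897  0.0031898 ]
 [-0.98044382  0.00974435 -0.19655778]
 [ 0.1965147  -0.00520653 -0.98048706]]
```

View pics/scene0.png

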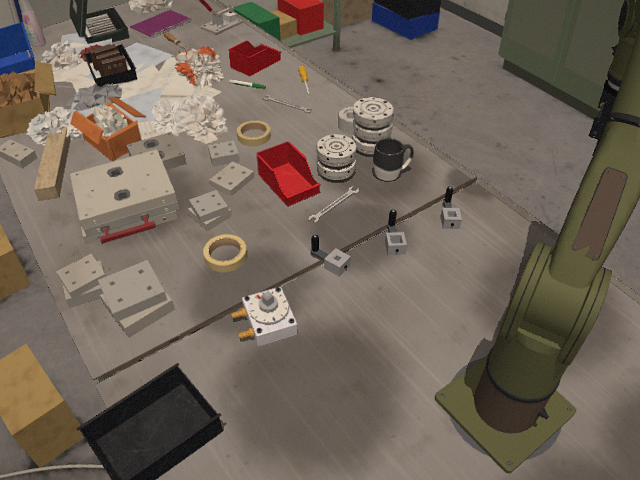

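View pics/top0.png

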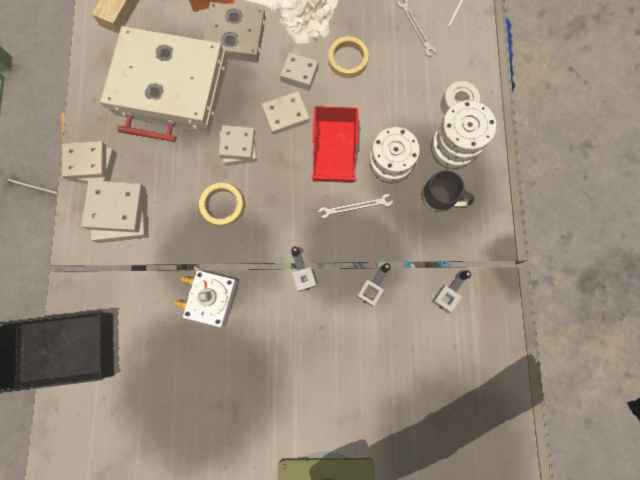

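```bash
python3 - <<'E'
from h import *
s=snapshot('top'); im=cv2.cvtColor(s['img'],cv2.COLOR_RGB2BGR)
a=cv2.resize(im[235:335,170:250],None,fx=5,fy=5,interpolation=cv2.INTER_CUBIC)
b=cv2.resize(im[240:315,280:480],None,fx=4,fy=4,interpolation=cv2.INTER_CUBIC)
cv2.imwrite('pics/a1.png',a);cv2.imwrite('pics/b1.png',b)
for n in ['valve_block','stem_seat','crank_20','crank_20_knob','crank_13','crank_27','mug','tape','spanner']:
    for r in regions_of(s,n)[:4]:
        P,uv=pts(s,r['pixels']); 
        print(n,round(r['score'],2),np.round(r['extent']),r['pixels'].sum(),np.round(np.median(P,0),4) if len(P) else None, np.round(P.min(0),3),np.round(P.max(0),3))
s2=snapshot('scene'); im=cv2.cvtColor(s2['img'],cv2.COLOR_RGB2BGR)
cv2.imwrite('pics/c1.png',cv2.resize(im[175:350,220:480],None,fx=3,fy=3,interpolation=cv2.INTER_CUBIC))
for n in ['crank_20','crank_20_knob','crank_13','crank_27']:
    for r in regions_of(s2,n)[:4]:
        P,uv=pts(s2,r['pixels']); 
        print(n,round(r['score'],2),np.round(r['extent']),r['pixels'].sum(),np.round(np.median(P,0),4) if len(P) else None)
E
```

```text
valve_block 0.73 [173. 270. 238. 324.] 2205 [0.4424 0.2563 0.049 ] [ 0.386  0.204 -0.002] [0.507 0.34  0.097]
stem_seat 0.77 [199. 278. 212. 307.] 290 [0.4459 0.2581 0.068 ] [0.428 0.241 0.05 ] [0.48  0.278 0.097]
crank_20 0.87 [434. 270. 468. 312.] 650 [ 0.4498 -0.2889  0.0299] [ 0.41  -0.334 -0.005] [ 0.509 -0.25   0.066]
crank_20 0.68 [292. 246. 315. 291.] 541 [0.4987 0.0525 0.031 ] [ 0.462  0.02  -0.851] [0.64  0.074 0.065]
crank_20 0.65 [358. 265. 391. 307.] 465 [ 0.4675 -0.1188  0.03  ] [ 0.427 -0.149 -0.004] [ 0.518 -0.076  0.067]
crank_13 0.87 [434. 270. 468. 312.] 650 [ 0.4498 -0.2889  0.0299] [ 0.41  -0.334 -0.005] [ 0.509 -0.25   0.066]
crank_13 0.68 [292. 246. 315. 291.] 541 [0.4987 0.0525 0.031 ] [ 0.462  0.02  -0.851] [0.64  0.074 0.065]
crank_13 0.65 [358. 265. 391. 307.] 465 [ 0.4675 -0.1188  0.03  ] [ 0.427 -0.149 -0.004] [ 0.518 -0.076  0.067]
crank_27 0.87 [434. 270. 468. 312.] 650 [ 0.4498 -0.2889  0.0299] [ 0.41  -0.334 -0.005] [ 0.509 -0.25   0.066]
crank_27 0.68 [292. 246. 315. 291.] 541 [0.4987 0.0525 0.031 ] [ 0.462  0.02  -0.851] [0.64  0.074 0.065]
crank_27
[... 306 characters left out ...]
 0.031]
spanner 0.73 [320. 195. 392. 217.] 437 [ 0.6665 -0.0856  0.0052] [ 0.639 -0.166 -0.003] [0.694 0.007 0.011]
crank_20 0.94 [309. 237. 353. 272.] 724 [0.4959 0.0588 0.028 ]
crank_20 0.84 [387. 213. 408. 255.] 587 [ 0.4638 -0.1132  0.0255]
crank_20 0.65 [442. 190. 463. 231.] 588 [ 0.4456 -0.2852  0.0261]
crank_13 0.94 [309. 237. 353. 272.] 724 [0.4959 0.0588 0.028 ]
crank_13 0.84 [387. 213. 408. 255.] 587 [ 0.4638 -0.1132  0.0255]
crank_13 0.65 [442. 190. 463. 231.] 588 [ 0.4456 -0.2852  0.0261]
crank_27 0.94 [309. 237. 353. 272.] 724 [0.4959 0.0588 0.028 ]
crank_27 0.84 [387. 213. 408. 255.] 587 [ 0.4638 -0.1132  0.0255]
crank_27 0.65 [442. 190. 463. 231.] 588 [ 0.4456 -0.2852  0.0261]
```

View pics/a1.png

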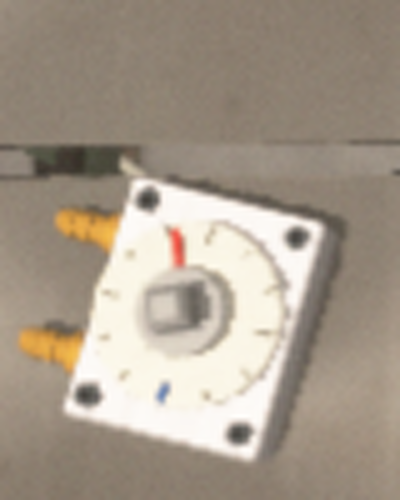

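View pics/b1.png

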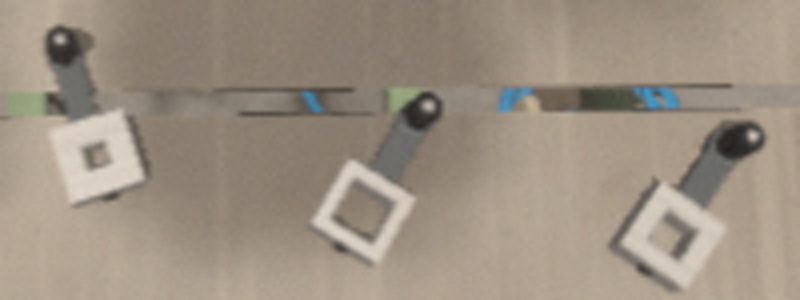

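View pics/c1.png

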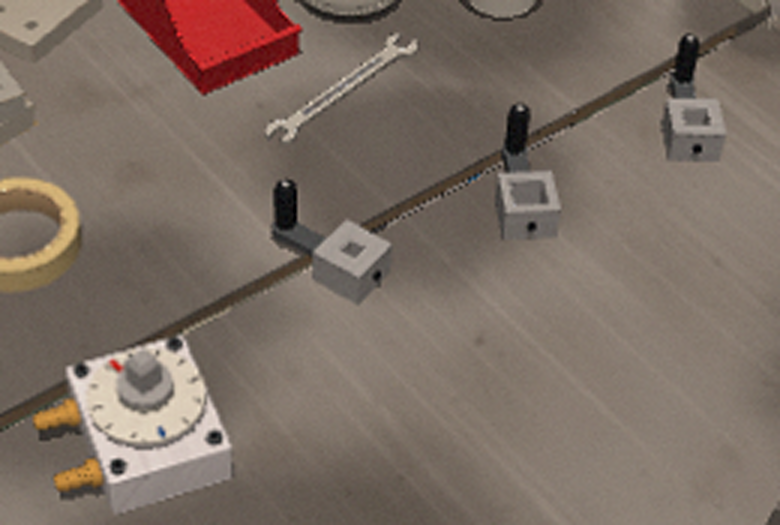

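```bash
cat > fit.py <<'E'
from h import *
from scipy.optimize import minimize, least_squares
def sq(c,y,h,z):
    a=np.array([[h,h],[-h,h],[-h,-h],[h,-h]]); R=np.array([[np.cos(y),-np.sin(y)],[np.sin(y),np.cos(y)]])
    p=a@R.T+c; return np.c_[p,np.full(4,z)]
def score(g,s,x,half,z,sock):
    # mean brightness step across edges outline: inside minus outside
    def samp(h):
        P=sq(x[:2],x[2],h,z); e=[]
        for i in range(4):
            t=np.linspace(.08,.92,25)[:,None]; e.append(P[i]*(1-t)+P[(i+1)%4]*t)
        uv=proj(s,np.vstack(e)).astype(np.float32)
        return cv2.remap(g,uv[:,0].reshape(-1,1),uv[:,1].reshape(-1,1),cv2.INTER_LINEAR).ravel()
    d=.0022
    v=np.mean(samp(half-d)-samp(half+d))
    if sock: v+=np.mean(samp(sock/2+d)-samp(sock/2-d))
    return v
def fitsq(s,x0,half,z,sock=None,rng=.006):
    g=cv2.cvtColor(s['img'],cv2.COLOR_RGB2GRAY).astype(np.float32)
    best=None
    for dy in np.linspace(-.5,.5,11):
      for dx in np.linspace(-rng,rng,7):
        for dv in np.linspace(-rng,rng,7):
          x=[x0[0]+dx,x0[1]+dv,x0[2]+dy]; v=score(g,s,x,half,z,sock)
          if best is None or v>best[0]: best=(v,x)
    r=minimize(lambda q:-score(g,s,[best[1][0]+q[0]*.01,best[1][1]+q[1]*.01,best[1][2]+q[2]],half,z,sock),[0,0,0],method='Nelder-Mead',options=dict(initial_simplex=[[0,0,0],[.1,0,0],[0,.1,0],[0,0,.05]],xatol=1e-4,fatol=1e-3))
    q=r.x; return np.array([best[1][0]+q[0]*.01,best[1][1]+q[1]*.01,best[1][2]+q[2]]),-r.fun
E
python3 - <<'E'
from fit import *
S={n:snapshot(n) for n in ['top','scene']}
for n,s in S.items():
    for nm,x0 in dict(L=[.49,.055,.3],M=[.455,-.11,-.5],R=[.44,-.28,-.5]).items():
        for k in (.013,.020,.027):
            x,v=fitsq(s,x0,.022,.032,k); print(n,nm,k,np.round(x,4),round(v,1))
    g=s['img'].astype(int)
    # knob: dark pts with z>.03
    for r in regions_of(s,'crank_20_knob')[:6]:
        P,uv=pts(s,r['pixels']); k=P[:,2]>.055
        print('knob',n,round(r['score'],2),r['extent'],np.round(np.median(P[k],0),4),k.sum())
    # dial/bolts: blue and red
    m=np.zeros(g.shape[:2],bool)
    m[235:345,170:310]=1
    R,G,B=[g[...,i] for i in range(3)]
    for c,mm,z in (('red',(R-G>60)&(R-B>60),.06),('blue',(B-R>50),.053)):
        v,u=np.nonzero(m&mm); 
        print(n,c,len(u),u.min(),u.max(),v.min(),v.max(),np.round(atz(s,[[u.mean(),v.mean()]],z),4))
E
```

```text
top L 0.013 [0.4883 0.0461 0.3001] 126.3
top L 0.02 [0.4888 0.0459 0.2967] 93.5
top L 0.027 [0.4885 0.0459 0.2871] 65.5
top M 0.013 [ 0.4556 -0.1054 -0.5606] 63.6
top M 0.02 [ 0.4561 -0.1062 -0.5504] 65.8
top M 0.027 [ 0.4552 -0.1056 -0.5514] 131.6
top R 0.013 [ 0.4395 -0.2842 -0.482 ] 71.1
top R 0.02 [ 0.4398 -0.2802 -0.6464] 115.1
top R 0.027 [ 0.44   -0.2799 -0.6427] 88.6
knob top 0.5 [457.0, 266.5, 469.1, 280.8] [ 0.4913 -0.3171  0.0616] 49
top red 35 175 206 278 304 [[0.468  0.2862 0.06  ]]
top blue 2 202 202 313 314 [[0.4108 0.2691 0.053 ]]
scene L 0.013 [0.4891 0.045  0.298 ] 116.8
scene L 0.02 [0.4903 0.0444 0.2955] 84.3
scene L 0.027 [0.4897 0.0447 0.2965] 63.2
scene M 0.013 [ 0.4569 -0.1075 -0.5593] 51.3
scene M 0.02 [ 0.4563 -0.1081 -0.5471] 62.7
scene M 0.027 [ 0.4558 -0.107  -0.559 ] 102.1
scene R 0.013 [ 0.4356 -0.2832 -0.952 ] 53.9
scene R 0.02 [ 0.4401 -0.2818 -0.6429] 94.5
scene R 0.027 [ 0.4409 -0.2816 -0.6414] 73.5
knob scene 0.56 [444.7, 185.7, 454.7, 201.2] [ 0.4898 -0.3188  0.061 ] 29
scene red 18 243 260 295 332 [[0.4583 0.2858 0.06  ]]
scene blue 3 273 274 318 319 [[0.4126 0.2676 0.053 ]]
```

```bash
cat > valve.py <<'E'
from fit import *
import sys
tag=sys.argv[1] if len(sys.argv)>1 else 'v'
def ring(c,r,z,n=60):
    a=np.linspace(0,2*np.pi,n,endpoint=False); return np.c_[c[0]+r*np.cos(a),c[1]+r*np.sin(a),np.full(n,z)]
def fitrect(s,c0,y0,h=(.055,.045),z=.04):
    sat=s['img'].astype(np.float32).min(2)
    def sc(x):
        def samp(d):
            a=np.array([[1,1],[-1,1],[-1,-1],[1,-1]])*(np.array(h)+d); R=np.array([[np.cos(x[2]),-np.sin(x[2])],[np.sin(x[2]),np.cos(x[2])]])
            p=a@R.T+x[:2]; P=np.c_[p,np.full(4,z)]; e=[]
            for i in range(4):
                t=np.linspace(.06,.94,40)[:,None]; e.append(P[i]*(1-t)+P[(i+1)%4]*t)
            uv=proj(s,np.vstack(e)).astype(np.float32)
            return cv2.remap(sat,uv[:,:1].copy(),uv[:,1:].copy(),cv2.INTER_LINEAR).ravel()
        return np.mean(samp(-.002)-samp(.002))
    best=max(((sc([c0[0]+a,c0[1]+b,y0+c]),[c0[0]+a,c0[1]+b,y0+c]) for a in np.linspace(-.01,.01,9) for b in np.linspace(-.01,.01,9) for c in np.linspace(-.4,.4,17)),key=lambda q:q[0])
    b=best[1]
    r=minimize(lambda q:-sc([b[0]+q[0]*.01,b[1]+q[1]*.01,b[2]+q[2]]),[0,0,0],method='Nelder-Mead',options=dict(initial_simplex=[[0,0,0],[.1,0,0],[0,.1,0],[0,0,.05]],xatol=1e-4,fatol=1e-3))
    return np.array([b[0]+r.x[0]*.01,b[1]+r.x[1]*.01,b[2]+r.x[2]]),-r.fun
if __name__=='__main__':
    for n in ['top','scene']:
        s=snapshot(n); save(s,tag+n+'.png')
        for h in ((.055,.045),(.045,.055)):
            x,v=fitrect(s,[.443,.257],-.25,h); print(n,h,np.round(x,4),round(v,1))
        for z,hh in ((.094,.0055),(.0885,.009)):
            x,v=fitsq(s,[.444,.257,0],hh,z); print('stem',z,np.round(x,4),round(v,1))
        c=[.444,.257]
        uv=proj(s,np.r_[[[c[0],c[1],.06]]])[0].astype(int)
        im=cv2.cvtColor(s['img'],cv2.COLOR_RGB2BGR); w=45
        cv2.imwrite('pics/z%s%s.png'%(tag,n),cv2.resize(im[uv[1]-w:uv[1]+w,uv[0]-w:uv[0]+w],None,fx=6,fy=6,interpolation=cv2.INTER_CUBIC)); print(uv-w)
E
python3 valve.py v
```

```text
top (0.055, 0.045) [ 0.4458  0.2596 -0.2615] 101.8
top (0.045, 0.055) [ 0.4524  0.2474 -0.2575] 52.5
stem 0.094 [0.4448 0.2592 0.07  ] 42.4
stem 0.0885 [0.4508 0.2647 0.0262] 4.0
[162 252]
scene (0.055, 0.045) [ 0.4462  0.2591 -0.258 ] 79.6
scene (0.045, 0.055) [ 0.453   0.2466 -0.252 ] 38.5
stem 0.094 [0.4502 0.2507 0.0332] 41.1
stem 0.0885 [ 0.4492  0.246  -0.2268] 56.8
[224 259]
```

```bash
cat > draw.py <<'E'
from fit import *
from valve import ring
E
python3 - <<'E'
import cv2,numpy as np
a=cv2.imread('pics/zvtop.png');b=cv2.imread('pics/zvscene.png')
h=cv2.hconcat([a,b]);cv2.imwrite('pics/zv.png',cv2.resize(h,(800,400),interpolation=cv2.INTER_AREA))
E
```

```text
(no output)
```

View pics/zv.png

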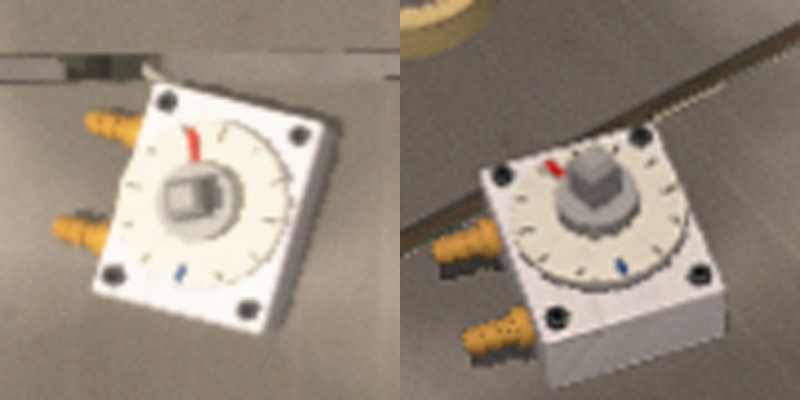

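```bash
cat > ptr.py <<'E'
from fit import *
C=np.array([.446,.2593]); Y=-.26
def pointer(n,verbose=1):
    s=snapshot(n); g=s['img'].astype(int); R,G,B=[g[...,i] for i in range(3)]
    uv=proj(s,[[*C,.058]])[0]
    vv,uu=np.mgrid[:480,:640]; m=(R-G>50)&(abs(G-B)<40)&(R-B>50)&(np.hypot(uu-uv[0],vv-uv[1])<32)
    v,u=np.nonzero(m)
    if len(u)<3: print(n,'no red',len(u)); return s
    w=(R-G)[v,u].astype(float)
    for z in (.055,.06):
        X=atz(s,np.c_[u,v],z)[:,:2]; mu=np.average(X,axis=0,weights=w); d=mu-C
        a=np.arctan2(d[1],d[0]); print(n,len(u),z,'r %.4f ang %.3f'%(np.hypot(*d),a),'open(mod) %.3f'%((a-Y-np.pi)%(2*np.pi)), np.round(mu,4))
    return s
if __name__=='__main__':
    for n in ('top','scene'): pointer(n)
E
python3 ptr.py
```

```text
top 20 0.055 r 0.0298 ang 0.181 open(mod) 3.583 [0.4753 0.2647]
top 20 0.06 r 0.0291 ang 0.144 open(mod) 3.545 [0.4748 0.2635]
scene 12 0.055 r 0.0337 ang 0.101 open(mod) 3.502 [0.4795 0.2627]
scene 12 0.06 r 0.0303 ang 0.174 open(mod) 3.575 [0.4759 0.2645]
```

Emit:
send_rows(series=[{"dx":15,"dy":-10,"grip":1},{"dx":25,"dy":-16},{"dx":28,"dy":-19},{"dx":28,"dy":-19},{"dx":28,"dy":-19},{"dx":28,"dy":-19},{"dx":28,"dy":-19},{"dx":28,"dy":-19},{"dx":28,"dy":-18},{"dx":25,"dy":-16},{"dx":15,"dy":-8},{"dx":7,"dy":-4}], force=30)

```text
schema error: expected keys grip, dx, dy, dz, turn
```

Emit:
send_rows(series=[{"turn":-0.11},{"turn":-0.145},{"turn":-0.145},{"turn":-0.145},{"turn":-0.145},{"turn":-0.145},{"turn":-0.145},{"turn":-0.145},{"turn":-0.145},{"turn":-0.145},{"turn":-0.145},{"turn":-0.145},{"turn":-0.145},{"turn":-0.145},{"turn":-0.07},{},{}])

```text
schema error: expected keys grip, dx, dy, dz, turn
```

```bash
cat >> h.py <<'E'
def st():
    s=get_state(); q=s['eef_rot']; 
    from scipy.spatial.transform import Rotation as Ro
    M=Ro.from_quat(q).as_matrix(); psi=np.arctan2(M[1,0],M[0,0])
    print('t %.2f'%s['clock'],'tcp',np.round(s['tool_pos'],4),'psi %.4f'%psi,'zax',np.round(M[:,2],4),'q',np.round(s['q'],2),'F',np.round(s['contact_force'],1),'M',np.round(s['moment'],2),'op %.3f'%s['opening'])
    return s['tool_pos'],M,psi
def to(X,psi_t=None):
    p,M,psi=st(); d=(np.array(X)-p)@M*1000
    print('shift mm',np.round(d,1), 'turn', None if psi_t is None else np.round(-((psi_t-psi+np.pi)%(2*np.pi)-np.pi),4))
E
python3 -c "
from h import *
to([.440,-.281,.1],2.497)"
```

```text
t 1.25 tcp [ 0.261  -0.5679  0.2387] psi 0.4308 zax [ 0.e+00 -1.e-04 -1.e+00] q [ 1.17  0.69 -0.19  1.57  0.16  0.9  -0.22] F [-0.4  0.2 -0.4] M [-0.03  0.03 -0.  ] op 1.002
shift mm [ 282.4 -186.   138.7] turn -2.0662
```

Emit:
send_rows(series=[{"dx":15,"dy":-10,"dz":0,"turn":0,"grip":1},{"dx":25,"dy":-16,"dz":0,"turn":0,"grip":1},{"dx":28,"dy":-19,"dz":0,"turn":0,"grip":1},{"dx":28,"dy":-19,"dz":0,"turn":0,"grip":1},{"dx":28,"dy":-19,"dz":0,"turn":0,"grip":1},{"dx":28,"dy":-19,"dz":0,"turn":0,"grip":1},{"dx":28,"dy":-19,"dz":0,"turn":0,"grip":1},{"dx":28,"dy":-19,"dz":0,"turn":0,"grip":1},{"dx":28,"dy":-18,"dz":0,"turn":0,"grip":1},{"dx":25,"dy":-16,"dz":0,"turn":0,"grip":1},{"dx":15,"dy":-8,"dz":0,"turn":0,"grip":1},{"dx":7,"dy":-4,"dz":0,"turn":0,"grip":1}], force=30)

```text
clock: 2.45
tool_pos: [0.442, -0.2788, 0.2389]
eef_rot: [0.977, 0.215, 0.001, -0.0]
contact_force: [-0.0, -0.1, -0.2]
opening: 1.002
```

Emit:
send_rows(series=[{"dx":0,"dy":0,"dz":0,"turn":-0.11,"grip":1},{"dx":0,"dy":0,"dz":0,"turn":-0.145,"grip":1},{"dx":0,"dy":0,"dz":0,"turn":-0.145,"grip":1},{"dx":0,"dy":0,"dz":0,"turn":-0.145,"grip":1},{"dx":0,"dy":0,"dz":0,"turn":-0.145,"grip":1},{"dx":0,"dy":0,"dz":0,"turn":-0.145,"grip":1},{"dx":0,"dy":0,"dz":0,"turn":-0.145,"grip":1},{"dx":0,"dy":0,"dz":0,"turn":-0.145,"grip":1},{"dx":0,"dy":0,"dz":0,"turn":-0.145,"grip":1},{"dx":0,"dy":0,"dz":0,"turn":-0.145,"grip":1},{"dx":0,"dy":0,"dz":0,"turn":-0.145,"grip":1},{"dx":0,"dy":0,"dz":0,"turn":-0.145,"grip":1},{"dx":0,"dy":0,"dz":0,"turn":-0.145,"grip":1},{"dx":0,"dy":0,"dz":0,"turn":-0.145,"grip":1},{"dx":0,"dy":0,"dz":0,"turn":-0.07,"grip":1},{"dx":0,"dy":0,"dz":0,"turn":0,"grip":1},{"dx":0,"dy":0,"dz":0,"turn":0,"grip":1}])

```text
clock: 4.15
tool_pos: [0.4401, -0.2815, 0.2386]
eef_rot: [0.319, 0.948, -0.0, -0.0]
contact_force: [-0.1, -0.2, -0.4]
opening: 1.0
```

```bash
python3 -c "
from h import *
to([.440,-.281,.1],2.497)"
```

```text
t 4.15 tcp [ 0.4401 -0.2815  0.2386] psi 2.4927 zax [-3.e-04 -3.e-04 -1.e+00] q [ 0.94  0.65 -0.77  1.86  0.58  0.88  0.81] F [-0.1 -0.2 -0.4] M [ 0.04 -0.07  0.  ] op 1.000
shift mm [  0.3   0.4 138.6] turn -0.0043
```

Emit:
send_rows(series=[{"dx":0,"dy":0,"dz":20,"turn":-0.004,"grip":1},{"dx":0,"dy":0,"dz":30,"turn":0,"grip":1},{"dx":0,"dy":0,"dz":35,"turn":0,"grip":1},{"dx":0,"dy":0,"dz":35,"turn":0,"grip":1},{"dx":0,"dy":0,"dz":35,"turn":0,"grip":1},{"dx":0,"dy":0,"dz":30,"turn":0,"grip":1},{"dx":0,"dy":0,"dz":25,"turn":0,"grip":1},{"dx":0,"dy":0,"dz":15,"turn":0,"grip":1},{"dx":0,"dy":0,"dz":8,"turn":0,"grip":1},{"dx":0,"dy":0,"dz":0,"turn":0,"grip":1}])

```text
clock: 5.15
tool_pos: [0.4402, -0.2807, 0.0051]
eef_rot: [0.316, 0.949, -0.0, -0.001]
contact_force: [0.2, 0.5, -0.3]
opening: 0.998
```

Emit:
send_rows(series=[{"dx":0,"dy":0,"dz":0,"turn":0,"grip":0.6},{"dx":0,"dy":0,"dz":0,"turn":0,"grip":0.4},{"dx":0,"dy":0,"dz":0,"turn":0,"grip":0.4},{"dx":0,"dy":0,"dz":0,"turn":0,"grip":0.3},{"dx":0,"dy":0,"dz":0,"turn":0,"grip":0.3},{"dx":0,"dy":0,"dz":0,"turn":0,"grip":0.3},{"dx":0,"dy":0,"dz":0,"turn":0,"grip":0.3},{"dx":0,"dy":0,"dz":0,"turn":0,"grip":0.3}], force=40)

```text
clock: 5.95
tool_pos: [0.4406, -0.2807, 0.0059]
eef_rot: [0.315, 0.949, -0.0, 0.0]
contact_force: [0.0, 0.3, 3.1]
opening: 0.5
```

```bash
python3 -c "
from h import *
to([.446,.2593,.2],.155)"
```

```text
t 5.95 tcp [ 0.4406 -0.2807  0.0059] psi 2.4998 zax [ 3.e-04 -2.e-04 -1.e+00] q [ 0.71  0.98 -0.39  2.    1.03  0.38  0.42] F [0.  0.3 3.1] M [ 0.03 -0.11  0.05] op 0.500
shift mm [ 318.9  435.8 -194.2] turn 2.3448
```

Emit:
send_rows(series=[{"dx":0,"dy":0,"dz":-8,"turn":0,"grip":0.3},{"dx":0,"dy":0,"dz":-18,"turn":0,"grip":0.3},{"dx":0,"dy":0,"dz":-28,"turn":0,"grip":0.3},{"dx":0,"dy":0,"dz":-32,"turn":0,"grip":0.3},{"dx":0,"dy":0,"dz":-32,"turn":0,"grip":0.3},{"dx":0,"dy":0,"dz":-30,"turn":0,"grip":0.3},{"dx":0,"dy":0,"dz":-22,"turn":0,"grip":0.3},{"dx":0,"dy":0,"dz":-15,"turn":0,"grip":0.3},{"dx":0,"dy":0,"dz":-7,"turn":0,"grip":0.3},{"dx":0,"dy":0,"dz":0,"turn":0,"grip":0.3}])

```text
clock: 6.95
tool_pos: [0.4402, -0.2808, 0.1982]
eef_rot: [0.315, 0.949, -0.0, 0.0]
contact_force: [0.0, -0.3, -5.1]
opening: 0.492
```

Emit:
send_rows(series=[{"dx":6,"dy":8,"dz":0,"turn":0,"grip":0.3},{"dx":12,"dy":16,"dz":0,"turn":0,"grip":0.3},{"dx":18,"dy":25,"dz":0,"turn":0,"grip":0.3},{"dx":20,"dy":27,"dz":0,"turn":0,"grip":0.3},{"dx":20,"dy":27,"dz":0,"turn":0,"grip":0.3},{"dx":20,"dy":27,"dz":0,"turn":0,"grip":0.3},{"dx":20,"dy":27,"dz":0,"turn":0,"grip":0.3},{"dx":20,"dy":28,"dz":0,"turn":0,"grip":0.3},{"dx":20,"dy":28,"dz":0,"turn":0,"grip":0.3},{"dx":20,"dy":28,"dz":0,"turn":0,"grip":0.3},{"dx":20,"dy":28,"dz":0,"turn":0,"grip":0.3},{"dx":20,"dy":28,"dz":0,"turn":0,"grip":0.3},{"dx":20,"dy":28,"dz":0,"turn":0,"grip":0.3},{"dx":20,"dy":28,"dz":0,"turn":0,"grip":0.3},{"dx":20,"dy":28,"dz":0,"turn":0,"grip":0.3},{"dx":18,"dy":24,"dz":0,"turn":0,"grip":0.3},{"dx":12,"dy":16,"dz":0,"turn":0,"grip":0.3},{"dx":8,"dy":10,"dz":0,"turn":0,"grip":0.3},{"dx":5,"dy":6,"dz":0,"turn":0,"grip":0.3},{"dx":0,"dy":0,"dz":0,"turn":0,"grip":0.3}])

```text
clock: 8.95
tool_pos: [0.4459, 0.2608, 0.1973]
eef_rot: [0.315, 0.949, -0.0, -0.0]
contact_force: [0.5, -0.2, -4.0]
opening: 0.497
```

```bash
python3 -c "
from h import *
to([.446,.2593,.2],.155)"
```

```text
t 8.95 tcp [0.4459 0.2608 0.1973] psi 2.5011 zax [-9.e-04 -2.e-04 -1.e+00] q [-0.23  0.67 -0.64  1.92  0.59  0.74 -0.28] F [ 0.5 -0.2 -4. ] M [ 0.04 -0.09 -0.05] op 0.497
shift mm [-1.  -1.1 -2.7] turn 2.3461
```

Emit:
send_rows(series=[{"dx":0,"dy":0,"dz":0,"turn":0.08,"grip":0.3},{"dx":0,"dy":0,"dz":0,"turn":0.13,"grip":0.3},{"dx":0,"dy":0,"dz":0,"turn":0.14,"grip":0.3},{"dx":0,"dy":0,"dz":0,"turn":0.14,"grip":0.3},{"dx":0,"dy":0,"dz":0,"turn":0.14,"grip":0.3},{"dx":0,"dy":0,"dz":0,"turn":0.14,"grip":0.3},{"dx":0,"dy":0,"dz":0,"turn":0.14,"grip":0.3},{"dx":0,"dy":0,"dz":0,"turn":0.14,"grip":0.3},{"dx":0,"dy":0,"dz":0,"turn":0.14,"grip":0.3},{"dx":0,"dy":0,"dz":0,"turn":0.14,"grip":0.3},{"dx":0,"dy":0,"dz":0,"turn":0.14,"grip":0.3},{"dx":0,"dy":0,"dz":0,"turn":0.14,"grip":0.3},{"dx":0,"dy":0,"dz":0,"turn":0.14,"grip":0.3},{"dx":0,"dy":0,"dz":0,"turn":0.14,"grip":0.3},{"dx":0,"dy":0,"dz":0,"turn":0.14,"grip":0.3},{"dx":0,"dy":0,"dz":0,"turn":0.14,"grip":0.3},{"dx":0,"dy":0,"dz":0,"turn":0.12,"grip":0.3},{"dx":0,"dy":0,"dz":0,"turn":0.06,"grip":0.3},{"dx":0,"dy":0,"dz":0,"turn":0,"grip":0.3}])

```text
clock: 10.85
tool_pos: [0.4464, 0.2589, 0.1976]
eef_rot: [0.997, 0.074, -0.0, 0.001]
contact_force: [0.4, 0.7, -3.4]
opening: 0.497
```

```bash
python3 - <<'E'
from fit import *
to([.446,.2593,.075],.155)
for n in ('top','scene'):
    s=snapshot(n); save(s,'g_'+n+'.png')
    im=cv2.cvtColor(s['img'],cv2.COLOR_RGB2BGR); uv=proj(s,[[.446,.26,.12]])[0].astype(int); w=65
    cv2.imwrite('pics/gz_'+n+'.png',cv2.resize(im[uv[1]-w:uv[1]+w,uv[0]-w:uv[0]+w],(390,390),interpolation=cv2.INTER_CUBIC))
cv2.imwrite('pics/gz.png',cv2.hconcat([cv2.imread('pics/gz_top.png'),cv2.imread('pics/gz_scene.png')]))
E
```

```text
t 10.85 tcp [0.4464 0.2589 0.1976] psi 0.1481 zax [-7.0e-04 -1.3e-03 -1.0e+00] q [-0.64  0.61  0.04  1.94 -0.04  0.59 -1.99] F [ 0.4  0.7 -3.4] M [-0.02 -0.05 -0.  ] op 0.497
shift mm [ -0.2  -0.6 122.6] turn -0.0069
```

View pics/gz.png

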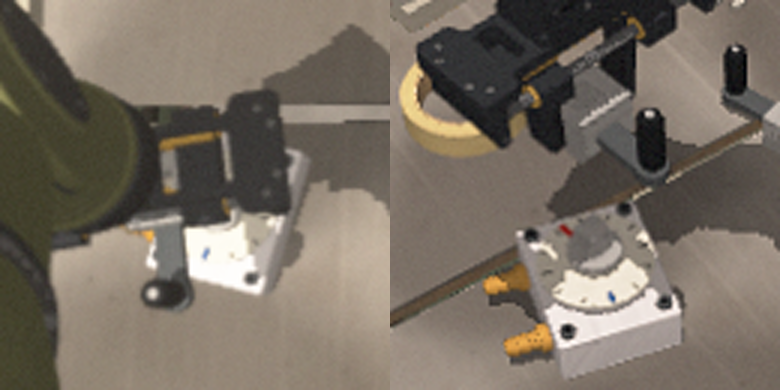

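Emit:
send_rows(series=[{"dx":0,"dy":0,"dz":10,"turn":-0.005,"grip":0.3},{"dx":0,"dy":0,"dz":20,"turn":0,"grip":0.3},{"dx":0,"dy":0,"dz":20,"turn":0,"grip":0.3},{"dx":0,"dy":0,"dz":20,"turn":0,"grip":0.3},{"dx":0,"dy":0,"dz":12,"turn":0,"grip":0.3},{"dx":0,"dy":0,"dz":8,"turn":0,"grip":0.3},{"dx":0,"dy":0,"dz":5,"turn":0,"grip":0.3},{"dx":0,"dy":0,"dz":3,"turn":0,"grip":0.3},{"dx":0,"dy":0,"dz":3,"turn":0,"grip":0.3},{"dx":0,"dy":0,"dz":3,"turn":0,"grip":0.3},{"dx":0,"dy":0,"dz":0,"turn":0,"grip":0.3}])

```text
clock: 12.05
tool_pos: [0.4475, 0.2605, 0.094]
eef_rot: [0.997, 0.077, 0.001, -0.0]
contact_force: [1.7, 0.7, -4.6]
opening: 0.496
```

```bash
python3 - <<'E'
from h import *
to([.446,.2593,.0725],.155)
E
```

```text
t 12.05 tcp [0.4475 0.2605 0.094 ] psi 0.1545 zax [ 2.e-03  8.e-04 -1.e+00] q [-0.63  0.79  0.02  2.01 -0.05  0.34 -1.99] F [ 1.7  0.7 -4.6] M [ 0.04 -0.33 -0.02] op 0.496
shift mm [-1.7  1.  21.5] turn -0.0005
```

Emit:
send_rows(series=[{"dx":0,"dy":0,"dz":2,"turn":0,"grip":0.3},{"dx":0,"dy":0,"dz":2,"turn":0,"grip":0.3},{"dx":0,"dy":0,"dz":2,"turn":0,"grip":0.3},{"dx":0,"dy":0,"dz":2,"turn":0,"grip":0.3},{"dx":0,"dy":0,"dz":0,"turn":0,"grip":0.3}])

```text
clock: 12.55
tool_pos: [0.4478, 0.2604, 0.0856]
eef_rot: [0.997, 0.077, 0.001, -0.0]
contact_force: [4.4, -1.1, -4.8]
opening: 0.496
```

```bash
python3 - <<'E'
from h import *
to([.446,.2593,.0725],.155)
E
```

```text
t 12.55 tcp [0.4478 0.2604 0.0856] psi 0.1541 zax [ 2.2e-03  5.0e-04 -1.0e+00] q [-0.63  0.8   0.02  2.01 -0.05  0.32 -1.99] F [ 4.4 -1.1 -4.8] M [-0.18 -1.25 -0.08] op 0.496
shift mm [-2.   0.8 13.1] turn -0.0009
```

Emit:
send_rows(series=[{"dx":1,"dy":0,"dz":2,"turn":0,"grip":0.3},{"dx":0,"dy":0,"dz":3,"turn":0,"grip":0.3},{"dx":0,"dy":0,"dz":3,"turn":0,"grip":0.3},{"dx":0,"dy":0,"dz":2,"turn":0,"grip":0.3},{"dx":0,"dy":0,"dz":2,"turn":0,"grip":0.3},{"dx":0,"dy":0,"dz":2,"turn":0,"grip":0.3},{"dx":0,"dy":0,"dz":0,"turn":0,"grip":0.3}])

```text
clock: 13.25
tool_pos: [0.448, 0.2604, 0.0728]
eef_rot: [0.997, 0.077, 0.001, -0.0]
contact_force: [3.3, -2.5, 11.0]
opening: 0.497
```

```bash
python3 - <<'E'
from h import *
to([.446,.2593,.0725],.155)
E
```

```text
t 13.25 tcp [0.448  0.2604 0.0728] psi 0.1544 zax [ 1.1e-03  3.0e-04 -1.0e+00] q [-0.63  0.83  0.02  2.02 -0.05  0.3  -1.99] F [ 3.3 -2.5 11. ] M [-0.53 -0.65 -0.03] op 0.497
shift mm [-2.1  0.7  0.3] turn -0.0006
```

Emit:
send_rows(series=[{"dx":0,"dy":0,"dz":0,"turn":0,"grip":0.7},{"dx":0,"dy":0,"dz":0,"turn":0,"grip":0.7},{"dx":0,"dy":0,"dz":0,"turn":0,"grip":0.7},{"dx":0,"dy":0,"dz":-8,"turn":0,"grip":0.7},{"dx":0,"dy":0,"dz":-20,"turn":0,"grip":0.7},{"dx":0,"dy":0,"dz":-25,"turn":0,"grip":0.7},{"dx":0,"dy":0,"dz":-25,"turn":0,"grip":0.7},{"dx":0,"dy":0,"dz":-12,"turn":0,"grip":0.7},{"dx":0,"dy":0,"dz":0,"turn":0,"grip":0.7},{"dx":-15,"dy":0,"dz":0,"turn":0,"grip":0.6},{"dx":-20,"dy":0,"dz":0,"turn":0,"grip":0.6},{"dx":-20,"dy":0,"dz":0,"turn":0,"grip":0.6},{"dx":-10,"dy":0,"dz":0,"turn":0,"grip":0.6},{"dx":0,"dy":0,"dz":0,"turn":-0.12,"grip":0.6},{"dx":0,"dy":0,"dz":0,"turn":-0.14,"grip":0.5},{"dx":0,"dy":0,"dz":0,"turn":-0.14,"grip":0.5},{"dx":0,"dy":0,"dz":0,"turn":-0.14,"grip":0.5},{"dx":0,"dy":0,"dz":0,"turn":-0.14,"grip":0.5},{"dx":0,"dy":0,"dz":0,"turn":-0.12,"grip":0.5},{"dx":0,"dy":0,"dz":0,"turn":0,"grip":0.5}])

```text
clock: 15.25
tool_pos: [0.3834, 0.2503, 0.1611]
eef_rot: [0.888, 0.46, -0.0, -0.0]
contact_force: [-0.2, -0.5, -0.3]
opening: 0.5
```

```bash
python3 - <<'E'
from fit import *
to([.384,.250,.098],.955)
for n in ('top','scene'):
    s=snapshot(n); save(s,'k_'+n+'.png')
    im=cv2.cvtColor(s['img'],cv2.COLOR_RGB2BGR); uv=proj(s,[[.43,.26,.08]])[0].astype(int); w=55
    for r in regions_of(s,'crank_20_knob')[:6]:
        P,p=pts(s,r['pixels']); k=P[:,2]>.118
        print('knob',n,round(r['score'],2),np.round(r['extent']),np.round(np.median(P[k],0),4),np.round(P[k].min(0),4),np.round(P[k].max(0),4),k.sum())
    x,v=fitsq(s,[.447,.260,.155],.022,.099,None,rng=.004); print(n,'hub',np.round(x,4),round(v,1))
    cv2.imwrite('pics/gz_'+n+'.png',cv2.resize(im[uv[1]-w:uv[1]+w,uv[0]-w:uv[0]+w],(390,390),interpolation=cv2.INTER_CUBIC))
cv2.imwrite('pics/kz.png',cv2.hconcat([cv2.imread('pics/gz_top.png'),cv2.imread('pics/gz_scene.png')]))
E
```

```text
t 15.25 tcp [0.3834 0.2503 0.1611] psi 0.9549 zax [-9.e-04 -0.e+00 -1.e+00] q [-0.57  0.62 -0.17  2.13  0.25  0.41 -1.55] F [-0.2 -0.5 -0.3] M [-0.02  0.01 -0.01] op 0.500
shift mm [ 0.1  0.8 63.1] turn -0.0001
top hub [ 0.4472  0.2638 -0.0385] 10.6
  return _methods._mean(a, axis=axis, dtype=dtype,
  ret = um.true_divide(
Traceback (most recent call last):
ValueError: zero-size array to reduction operation minimum which has no identity
```

```bash
cat > look.py <<'E'
from fit import *
import sys
def look(tag,c=(.44,.26,.08),w=55,names=('top','scene')):
    o=[]
    for n in names:
        s=snapshot(n); save(s,tag+'_'+n+'.png')
        im=cv2.cvtColor(s['img'],cv2.COLOR_RGB2BGR); uv=proj(s,[c])[0].astype(int)
        o.append(cv2.resize(im[uv[1]-w:uv[1]+w,uv[0]-w:uv[0]+w],(390,390),interpolation=cv2.INTER_CUBIC))
    cv2.imwrite('pics/'+tag+'z.png',cv2.hconcat(o))
if __name__=='__main__': look(sys.argv[1])
E
python3 look.py k1
```

```text
(no output)
```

View pics/k1z.png

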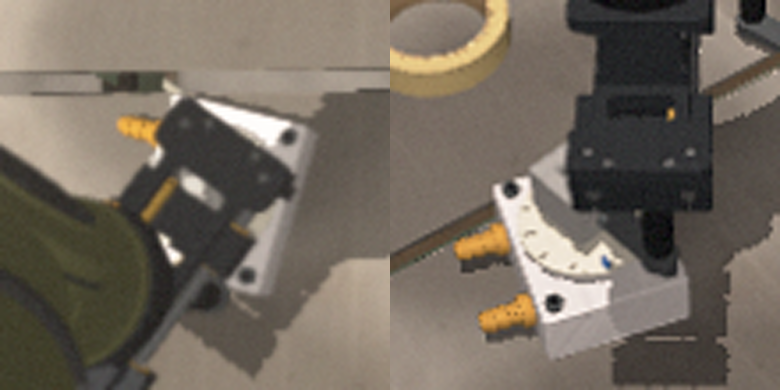

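Emit:
send_rows(series=[{"dx":0,"dy":1,"dz":10,"turn":0,"grip":0.5},{"dx":0,"dy":0,"dz":10,"turn":0,"grip":0.5},{"dx":0,"dy":0,"dz":10,"turn":0,"grip":0.5},{"dx":0,"dy":0,"dz":10,"turn":0,"grip":0.5},{"dx":0,"dy":0,"dz":10,"turn":0,"grip":0.5},{"dx":0,"dy":0,"dz":8,"turn":0,"grip":0.5},{"dx":0,"dy":0,"dz":5,"turn":0,"grip":0.5},{"dx":0,"dy":0,"dz":3,"turn":0,"grip":0.5},{"dx":0,"dy":0,"dz":0,"turn":0,"grip":0.3},{"dx":0,"dy":0,"dz":0,"turn":0,"grip":0.2},{"dx":0,"dy":0,"dz":0,"turn":0,"grip":0.1},{"dx":0,"dy":0,"dz":0,"turn":0,"grip":0.1},{"dx":0,"dy":0,"dz":0,"turn":0,"grip":0.1},{"dx":0,"dy":0,"dz":0,"turn":0,"grip":0.1}], force=25)

```text
clock: 16.95
tool_pos: [0.3841, 0.25, 0.0959]
eef_rot: [0.888, 0.46, 0.0, -0.0]
contact_force: [-1.3, 0.4, 1.9]
opening: 0.194
```

```bash
python3 - <<'E'
from fit import *
to([.384,.250,.095],.955)
E
python3 look.py k2
```

```text
t 16.95 tcp [0.3841 0.25   0.0959] psi 0.9549 zax [ 1.e-04  2.e-04 -1.e+00] q [-0.62  0.75 -0.1   2.18  0.29  0.23 -1.59] F [-1.3  0.4  1.9] M [ 0.02  0.15 -0.05] op 0.194
shift mm [-0.  -0.1  0.9] turn -0.0001
```

View pics/k2z.png

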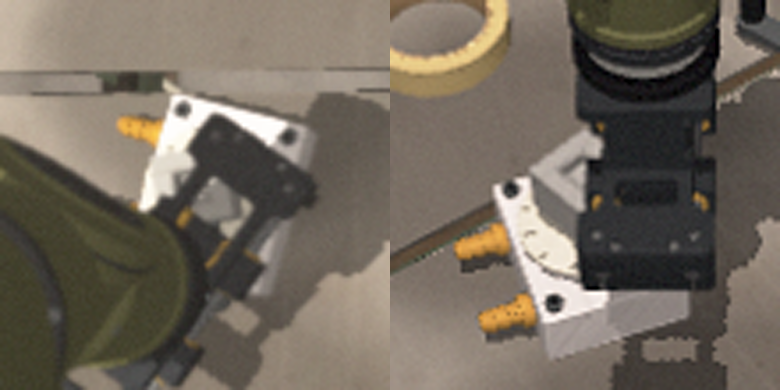

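```bash
cat > arc.py <<'E'
from h import *
import sys,json
C=np.array([.4480,.2602]); r=.065
def arc(da,n,a0=None,psi=.955,p0=None,ramp=True,grip=.1):
    p,M,ps=st()
    p=p[:2] if p0 is None else np.array(p0)
    a=np.arctan2(*(p-C)[::-1]) if a0 is None else a0
    print('knob ang now %.3f  radius %.4f'%(np.arctan2(*(p-C)[::-1])%(2*np.pi),np.hypot(*(p-C))))
    x=np.array([np.cos(psi),np.sin(psi)]); y=np.array([np.sin(psi),-np.cos(psi)])
    cur=p.copy(); rows=[]
    w=np.ones(n)
    if ramp: w[0]=w[-1]=.5
    w=np.cumsum(w)/w.sum()
    for k in range(n):
        T=C+r*np.array([np.cos(a+da*w[k]),np.sin(a+da*w[k])]); d=T-cur
        dx,dy=np.round([d@x*2000,d@y*2000])/2
        cur=cur+(dx*x+dy*y)/1000
        rows.append('{"dx": %g, "dy": %g, "dz": 0, "turn": 0, "grip": %g}'%(dx+0,dy+0,grip))
    print('['+', '.join(rows)+']'); print('end',cur,'ang %.4f'%((a+da)%(2*np.pi)))
if __name__=='__main__': arc(float(sys.argv[1]),int(sys.argv[2]))
E
python3 arc.py -3.0 20
```

```text
t 17.05 tcp [0.384  0.2499 0.0958] psi 0.9549 zax [ 0.e+00  1.e-04 -1.e+00] q [-0.62  0.75 -0.1   2.18  0.29  0.23 -1.59] F [-0.9  0.4  2.7] M [ 0.03  0.18 -0.08] op 0.194
knob ang now 3.301  radius 0.0648
[{"dx": 3.5, "dy": -3.5, "dz": 0, "turn": 0, "grip": 0.1}, {"dx": 8.5, "dy": -6, "dz": 0, "turn": 0, "grip": 0.1}, {"dx": 9, "dy": -4.5, "dz": 0, "turn": 0, "grip": 0.1}, {"dx": 10, "dy": -3, "dz": 0, "turn": 0, "grip": 0.1}, {"dx": 10, "dy": -1.5, "dz": 0, "turn": 0, "grip": 0.1}, {"dx": 10.5, "dy": 0, "dz": 0, "turn": 0, "grip": 0.1}, {"dx": 10, "dy": 2, "dz": 0, "turn": 0, "grip": 0.1}, {"dx": 9.5, "dy": 3, "dz": 0, "turn": 0, "grip": 0.1}, {"dx": 9.5, "dy": 5, "dz": 0, "turn": 0, "grip": 0.1}, {"dx": 8, "dy": 6, "dz": 0, "turn": 0, "grip": 0.1}, {"dx": 7, "dy": 7.5, "dz": 0, "turn": 0, "grip": 0.1}, {"dx": 6, "dy": 8.5, "dz": 0, "turn": 0, "grip": 0.1}, {"dx": 4.5, "dy": 9, "dz": 0, "turn": 0, "grip": 0.1}, {"dx": 3, "dy": 10, "dz": 0, "turn": 0, "grip": 0.1}, {"dx": 1, "dy": 10, "dz": 0, "turn": 0, "grip": 0.1}, {"dx": 0, "dy": 10.5, "dz": 0, "turn": 0, "grip": 0.1}, {"dx": -2, "dy": 10, "dz": 0, "turn": 0, "grip": 0.1}, {"dx": -3, "dy": 9.5, "dz": 0, "turn": 0, "grip": 0.1}, {"dx": -5, "dy": 9, "dz": 0, "turn": 0, "grip": 0.1}, {"dx": -3, "dy": 4.5, "dz": 0, "turn": 0, "grip": 0.1}]
end [0.51025342 0.27942107] ang 0.3010
```

Emit:
send_rows(series=[{"dx":3.5,"dy":-3.5,"dz":0,"turn":0,"grip":0.1},{"dx":8.5,"dy":-6,"dz":0,"turn":0,"grip":0.1},{"dx":9,"dy":-4.5,"dz":0,"turn":0,"grip":0.1},{"dx":10,"dy":-3,"dz":0,"turn":0,"grip":0.1},{"dx":10,"dy":-1.5,"dz":0,"turn":0,"grip":0.1},{"dx":10.5,"dy":0,"dz":0,"turn":0,"grip":0.1}])

```text
clock: 17.65
tool_pos: [0.3991, 0.3028, 0.0956]
eef_rot: [0.888, 0.46, -0.0, 0.0]
contact_force: [1.7, -4.4, 1.3]
opening: 0.197
```

```bash
python3 arc.py -2.2 15; python3 ptr.py; python3 look.py w1
```

```text
t 17.65 tcp [0.3991 0.3028 0.0956] psi 0.9549 zax [-4.0e-04 -1.3e-03 -1.0e+00] q [-0.67  0.77 -0.12  2.05  0.26  0.33 -1.61] F [ 1.7 -4.4  1.3] M [-1.09 -0.58  0.04] op 0.197
knob ang now 2.425  radius 0.0649
[{"dx": 5, "dy": 0.5, "dz": 0, "turn": 0, "grip": 0.1}, {"dx": 10, "dy": 2.5, "dz": 0, "turn": 0, "grip": 0.1}, {"dx": 9.5, "dy": 4.5, "dz": 0, "turn": 0, "grip": 0.1}, {"dx": 8.5, "dy": 5.5, "dz": 0, "turn": 0, "grip": 0.1}, {"dx": 7.5, "dy": 6.5, "dz": 0, "turn": 0, "grip": 0.1}, {"dx": 6.5, "dy": 8, "dz": 0, "turn": 0, "grip": 0.1}, {"dx": 5, "dy": 9, "dz": 0, "turn": 0, "grip": 0.1}, {"dx": 3.5, "dy": 9.5, "dz": 0, "turn": 0, "grip": 0.1}, {"dx": 2.5, "dy": 10, "dz": 0, "turn": 0, "grip": 0.1}, {"dx": 0.5, "dy": 10, "dz": 0, "turn": 0, "grip": 0.1}, {"dx": -1, "dy": 10, "dz": 0, "turn": 0, "grip": 0.1}, {"dx": -2.5, "dy": 10, "dz": 0, "turn": 0, "grip": 0.1}, {"dx": -4.5, "dy": 9.5, "dz": 0, "turn": 0, "grip": 0.1}, {"dx": -5.5, "dy": 8.5, "dz": 0, "turn": 0, "grip": 0.1}, {"dx": -3, "dy": 4, "dz": 0, "turn": 0, "grip": 0.1}]
end [0.51148335 0.27472703] ang 0.2250
top 14 0.055 r 0.0302 ang -0.513 open(mod) 2.888 [0.4723 0.2445]
top 14 0.06 r 0.0303 ang -0.554 open(mod) 2.848 [0.4718 0.2434]
scene no red 0
```

View pics/w1z.png

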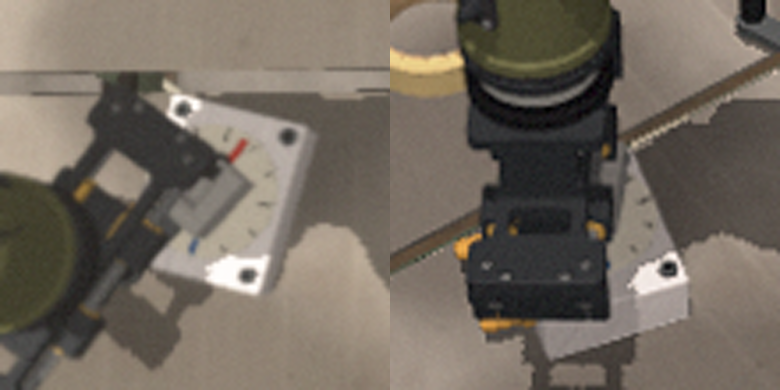

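Emit:
send_rows(series=[{"dx":5,"dy":0.5,"dz":0,"turn":0,"grip":0.1},{"dx":10,"dy":2.5,"dz":0,"turn":0,"grip":0.1},{"dx":9.5,"dy":4.5,"dz":0,"turn":0,"grip":0.1},{"dx":8.5,"dy":5.5,"dz":0,"turn":0,"grip":0.1},{"dx":7.5,"dy":6.5,"dz":0,"turn":0,"grip":0.1},{"dx":6.5,"dy":8,"dz":0,"turn":0,"grip":0.1},{"dx":5,"dy":9,"dz":0,"turn":0,"grip":0.1},{"dx":3.5,"dy":9.5,"dz":0,"turn":0,"grip":0.1},{"dx":2.5,"dy":10,"dz":0,"turn":0,"grip":0.1},{"dx":0.5,"dy":10,"dz":0,"turn":0,"grip":0.1},{"dx":-1,"dy":10,"dz":0,"turn":0,"grip":0.1},{"dx":-2.5,"dy":10,"dz":0,"turn":0,"grip":0.1},{"dx":-4.5,"dy":9.5,"dz":0,"turn":0,"grip":0.1},{"dx":-5.5,"dy":8.5,"dz":0,"turn":0,"grip":0.1},{"dx":-3,"dy":4,"dz":0,"turn":0,"grip":0.1}])

```text
clock: 19.35
tool_pos: [0.5129, 0.2724, 0.0959]
eef_rot: [0.889, 0.458, 0.001, 0.001]
contact_force: [3.6, 2.6, 3.1]
opening: 0.198
```

```bash
python3 arc.py -.8 16; python3 ptr.py; python3 look.py w2
```

```text
t 19.35 tcp [0.5129 0.2724 0.0959] psi 0.9525 zax [ 2.e-03 -9.e-04 -1.e+00] q [-0.47  0.83 -0.18  1.81  0.27  0.52 -1.44] F [3.6 2.6 3.1] M [ 0.54 -0.58  0.05] op 0.198
knob ang now 0.186  radius 0.0660
[{"dx": -2, "dy": 0.5, "dz": 0, "turn": 0, "grip": 0.1}, {"dx": -2.5, "dy": 2.5, "dz": 0, "turn": 0, "grip": 0.1}, {"dx": -2.5, "dy": 2, "dz": 0, "turn": 0, "grip": 0.1}, {"dx": -3, "dy": 2, "dz": 0, "turn": 0, "grip": 0.1}, {"dx": -3, "dy": 2, "dz": 0, "turn": 0, "grip": 0.1}, {"dx": -3, "dy": 2, "dz": 0, "turn": 0, "grip": 0.1}, {"dx": -3, "dy": 1.5, "dz": 0, "turn": 0, "grip": 0.1}, {"dx": -3, "dy": 1.5, "dz": 0, "turn": 0, "grip": 0.1}, {"dx": -3.5, "dy": 1, "dz": 0, "turn": 0, "grip": 0.1}, {"dx": -3, "dy": 1.5, "dz": 0, "turn": 0, "grip": 0.1}, {"dx": -3.5, "dy": 0.5, "dz": 0, "turn": 0, "grip": 0.1}, {"dx": -3.5, "dy": 1, "dz": 0, "turn": 0, "grip": 0.1}, {"dx": -3, "dy": 0.5, "dz": 0, "turn": 0, "grip": 0.1}, {"dx": -3.5, "dy": 0.5, "dz": 0, "turn": 0, "grip": 0.1}, {"dx": -3.5, "dy": 0, "dz": 0, "turn": 0, "grip": 0.1}, {"dx": -2, "dy": 0, "dz": 0, "turn": 0, "grip": 0.1}]
end [0.50096455 0.2226333 ] ang 5.6688
top 20 0.055 r 0.0292 ang -2.834 open(mod) 0.568 [0.4182 0.2505]
top 20 0.06 r 0.0298 ang -2.801 open(mod) 0.601 [0.4179 0.2493]
scene 23 0.055 r 0.0265 ang -2.757 open(mod) 0.645 [0.4214 0.2493]
scene 23 0.06 r 0.0291 ang -2.861 open(mod) 0.540 [0.418  0.2512]
```

View pics/w2z.png

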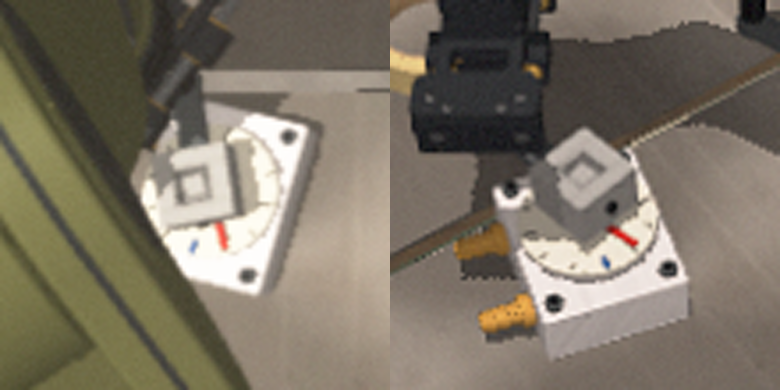

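Emit:
send_rows(series=[{"dx":-2,"dy":0.5,"dz":0,"turn":0,"grip":0.1},{"dx":-2.5,"dy":2.5,"dz":0,"turn":0,"grip":0.1},{"dx":-2.5,"dy":2,"dz":0,"turn":0,"grip":0.1},{"dx":-3,"dy":2,"dz":0,"turn":0,"grip":0.1},{"dx":-3,"dy":2,"dz":0,"turn":0,"grip":0.1},{"dx":-3,"dy":2,"dz":0,"turn":0,"grip":0.1},{"dx":-3,"dy":1.5,"dz":0,"turn":0,"grip":0.1},{"dx":-3,"dy":1.5,"dz":0,"turn":0,"grip":0.1},{"dx":-3.5,"dy":1,"dz":0,"turn":0,"grip":0.1},{"dx":-3,"dy":1.5,"dz":0,"turn":0,"grip":0.1},{"dx":0,"dy":0,"dz":0,"turn":0,"grip":0.1}])

```text
clock: 20.65
tool_pos: [0.5103, 0.2405, 0.0961]
eef_rot: [0.888, 0.459, 0.001, 0.001]
contact_force: [7.5, -1.7, 2.5]
opening: 0.195
```

```bash
python3 arc.py -.2 5; python3 ptr.py
```

```text
t 20.65 tcp [0.5103 0.2405 0.0961] psi 0.9536 zax [ 3.6e-03 -9.0e-04 -1.0e+00] q [-0.42  0.82 -0.18  1.87  0.29  0.48 -1.42] F [ 7.5 -1.7  2.5] M [-0.39 -1.62  0.05] op 0.195
knob ang now 5.977  radius 0.0653
[{"dx": -1.5, "dy": 0, "dz": 0, "turn": 0, "grip": 0.1}, {"dx": -3.5, "dy": 1, "dz": 0, "turn": 0, "grip": 0.1}, {"dx": -3, "dy": 0.5, "dz": 0, "turn": 0, "grip": 0.1}, {"dx": -3, "dy": 0.5, "dz": 0, "turn": 0, "grip": 0.1}, {"dx": -2, "dy": 0.5, "dz": 0, "turn": 0, "grip": 0.1}]
end [0.50481733 0.22847745] ang 5.7773
top no red 0
scene 20 0.055 r 0.0256 ang 2.971 open(mod) 0.090 [0.4207 0.2636]
scene 20 0.06 r 0.0293 ang 2.929 open(mod) 0.047 [0.4174 0.2655]
```

Emit:
send_rows(series=[{"dx":-0.5,"dy":0,"dz":0,"turn":0,"grip":0.1},{"dx":-2.5,"dy":0.5,"dz":0,"turn":0,"grip":0.1},{"dx":-2,"dy":0,"dz":0,"turn":0,"grip":0.1},{"dx":0,"dy":0,"dz":0,"turn":0,"grip":0.1}])

```text
clock: 21.15
tool_pos: [0.5088, 0.2367, 0.0963]
eef_rot: [0.888, 0.459, 0.003, 0.001]
contact_force: [9.7, -2.5, 1.9]
opening: 0.196
```

```bash
python3 arc.py -.2 5; python3 ptr.py
```

```text
t 21.15 tcp [0.5088 0.2367 0.0963] psi 0.9536 zax [ 5.6e-03  2.0e-04 -1.0e+00] q [-0.42  0.82 -0.18  1.88  0.29  0.47 -1.42] F [ 9.7 -2.5  1.9] M [-0.27 -1.96  0.02] op 0.196
knob ang now 5.914  radius 0.0652
[{"dx": -1.5, "dy": 0, "dz": 0, "turn": 0, "grip": 0.1}, {"dx": -3.5, "dy": 1, "dz": 0, "turn": 0, "grip": 0.1}, {"dx": -3, "dy": 0.5, "dz": 0, "turn": 0, "grip": 0.1}, {"dx": -3.5, "dy": 0, "dz": 0, "turn": 0, "grip": 0.1}, {"dx": -1.5, "dy": 0, "dz": 0, "turn": 0, "grip": 0.1}]
end [0.50253726 0.22521794] ang 5.7144
top no red 0
scene 19 0.055 r 0.0257 ang 2.919 open(mod) 0.037 [0.4209 0.265 ]
scene 19 0.06 r 0.0295 ang 2.884 open(mod) 0.002 [0.4175 0.2668]
```

Emit:
send_rows(series=[{"dx":0,"dy":1.5,"dz":0,"turn":0,"grip":0.1},{"dx":-2,"dy":0.5,"dz":0,"turn":0,"grip":0.1},{"dx":-2,"dy":0.5,"dz":0,"turn":0,"grip":0.1},{"dx":0,"dy":0,"dz":0,"turn":0,"grip":0.1}])

```text
clock: 21.65
tool_pos: [0.5082, 0.2345, 0.0964]
eef_rot: [0.888, 0.46, 0.003, -0.0]
contact_force: [9.2, 3.1, -0.4]
opening: 0.193
```

```bash
python3 arc.py -.2 5|head -2; python3 ptr.py
```

```text
t 21.65 tcp [0.5082 0.2345 0.0964] psi 0.9554 zax [ 0.0058  0.0037 -1.    ] q [-0.41  0.81 -0.18  1.88  0.29  0.46 -1.41] F [ 9.2  3.1 -0.4] M [ 0.54 -1.82  0.03] op 0.193
knob ang now 5.879  radius 0.0654
top no red 0
scene 19 0.055 r 0.0258 ang 2.919 open(mod) 0.037 [0.4209 0.265 ]
scene 19 0.06 r 0.0295 ang 2.884 open(mod) 0.002 [0.4175 0.2668]
```

Emit:
send_rows(series=[{"dx":-1,"dy":1.5,"dz":0,"turn":0,"grip":0.1},{"dx":-2,"dy":0.5,"dz":0,"turn":0,"grip":0.1},{"dx":0,"dy":0,"dz":0,"turn":0,"grip":0.1},{"dx":0,"dy":0,"dz":0,"turn":0,"grip":0.1}])

```text
clock: 22.15
tool_pos: [0.5079, 0.2336, 0.0964]
eef_rot: [0.888, 0.461, 0.004, -0.002]
contact_force: [8.2, 7.3, -0.0]
opening: 0.197
```

```bash
python3 arc.py -.2 5|head -2; python3 ptr.py; python3 look.py w4
```

```text
t 22.15 tcp [0.5079 0.2336 0.0964] psi 0.9574 zax [ 0.0062  0.0074 -1.    ] q [-0.4   0.81 -0.18  1.89  0.29  0.46 -1.41] F [ 8.2  7.3 -0. ] M [ 1.36 -1.6  -0.04] op 0.197
knob ang now 5.866  radius 0.0655
top no red 0
scene 22 0.055 r 0.0254 ang 2.911 open(mod) 0.030 [0.4213 0.2651]
scene 22 0.06 r 0.0291 ang 2.877 open(mod) 6.278 [0.4179 0.2669]
```

View pics/w4z.png

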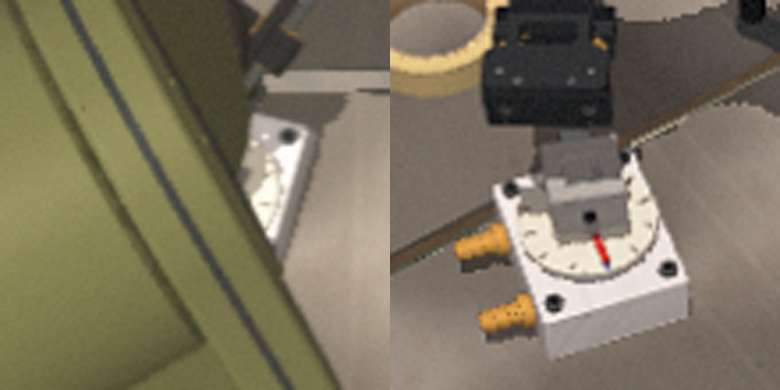

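```bash
cat > cmd.py <<'E'
import numpy as np
psi=.955;x=np.array([np.cos(psi),np.sin(psi)]); y=np.array([np.sin(psi),-np.cos(psi)])
L=[(3.5,-3.5),(8.5,-6),(9,-4.5),(10,-3),(10,-1.5),(10.5,0),
(5,.5),(10,2.5),(9.5,4.5),(8.5,5.5),(7.5,6.5),(6.5,8),(5,9),(3.5,9.5),(2.5,10),(.5,10),(-1,10),(-2.5,10),(-4.5,9.5),(-5.5,8.5),(-3,4),
(-2,.5),(-2.5,2.5),(-2.5,2),(-3,2),(-3,2),(-3,2),(-3,1.5),(-3,1.5),(-3.5,1),(-3,1.5),
(-.5,0),(-2.5,.5),(-2,0),(0,1.5),(-2,.5),(-2,.5),(-1,1.5),(-2,.5)]
L=np.array(L); p0=np.array([.3841,.2501])
def at(n): s=L[:n].sum(0)/1000; return p0+s[0]*x+s[1]*y
if __name__=='__main__':
    for n,m in ((6,(.3991,.3028)),(21,(.5129,.2724)),(31,(.5103,.2405)),(34,(.5088,.2367)),(37,(.5082,.2345)),(39,(.5079,.2336))):
        print(n,np.round(at(n),4),m,np.round((at(n)-m)*1000,1))
E
python3 cmd.py
```

```text
6 [0.3987 0.3028] (0.3991, 0.3028) [-0.4  0. ]
21 [0.5112 0.2747] (0.5129, 0.2724) [-1.7  2.3]
31 [0.5082 0.2419] (0.5103, 0.2405) [-2.1  1.4]
34 [0.5057 0.2376] (0.5088, 0.2367) [-3.1  0.9]
37 [0.5054 0.2329] (0.5082, 0.2345) [-2.8 -1.6]
39 [0.5053 0.2293] (0.5079, 0.2336) [-2.6 -4.3]
```

```bash
cat > arc2.py <<'E'
import arc,sys
import numpy as np
arc.C=np.array([.4482,.2592])
# args: a0 da n [px py]
a=list(map(float,sys.argv[1:]))
arc.arc(a[1],int(a[2]),a0=a[0],p0=a[3:5] if len(a)>3 else None)
E
python3 arc2.py -.38 3.1 20 .5053 .2312
```

```text
t 22.35 tcp [0.5079 0.2337 0.0964] psi 0.9575 zax [ 0.0063  0.0074 -1.    ] q [-0.4   0.81 -0.18  1.89  0.29  0.46 -1.41] F [ 7.8  6.7 -0.6] M [ 1.43 -1.62  0.04] op 0.193
knob ang now 5.827  radius 0.0636
[{"dx": 10, "dy": -1, "dz": 0, "turn": 0, "grip": 0.1}, {"dx": 10, "dy": -4, "dz": 0, "turn": 0, "grip": 0.1}, {"dx": 9, "dy": -6, "dz": 0, "turn": 0, "grip": 0.1}, {"dx": 8, "dy": -7, "dz": 0, "turn": 0, "grip": 0.1}, {"dx": 6.5, "dy": -8, "dz": 0, "turn": 0, "grip": 0.1}, {"dx": 5, "dy": -9, "dz": 0, "turn": 0, "grip": 0.1}, {"dx": 4, "dy": -10, "dz": 0, "turn": 0, "grip": 0.1}, {"dx": 2, "dy": -10.5, "dz": 0, "turn": 0, "grip": 0.1}, {"dx": 0.5, "dy": -10.5, "dz": 0, "turn": 0, "grip": 0.1}, {"dx": -1.5, "dy": -10.5, "dz": 0, "turn": 0, "grip": 0.1}, {"dx": -3, "dy": -10.5, "dz": 0, "turn": 0, "grip": 0.1}, {"dx": -5, "dy": -9.5, "dz": 0, "turn": 0, "grip": 0.1}, {"dx": -6, "dy": -8.5, "dz": 0, "turn": 0, "grip": 0.1}, {"dx": -7.5, "dy": -7.5, "dz": 0, "turn": 0, "grip": 0.1}, {"dx": -8.5, "dy": -6, "dz": 0, "turn": 0, "grip": 0.1}, {"dx": -9.5, "dy": -4.5, "dz": 0, "turn": 0, "grip": 0.1}, {"dx": -10.5, "dy": -3.5, "dz": 0, "turn": 0, "grip": 0.1}, {"dx": -10.5, "dy": -1, "dz": 0, "turn": 0, "grip": 0.1}, {"dx": -10.5, "dy": 0, "dz": 0, "turn": 0, "grip": 0.1}, {"dx": -5, "dy": 1, "dz": 0, "turn": 0, "grip": 0.1}]
end [0.38904011 0.28590045] ang 2.7200
```

Emit:
send_rows(series=[{"dx":10,"dy":-1,"dz":0,"turn":0,"grip":0.1},{"dx":10,"dy":-4,"dz":0,"turn":0,"grip":0.1},{"dx":9,"dy":-6,"dz":0,"turn":0,"grip":0.1},{"dx":8,"dy":-7,"dz":0,"turn":0,"grip":0.1},{"dx":6.5,"dy":-8,"dz":0,"turn":0,"grip":0.1},{"dx":5,"dy":-9,"dz":0,"turn":0,"grip":0.1},{"dx":4,"dy":-10,"dz":0,"turn":0,"grip":0.1},{"dx":2,"dy":-10.5,"dz":0,"turn":0,"grip":0.1},{"dx":0.5,"dy":-10.5,"dz":0,"turn":0,"grip":0.1},{"dx":-1.5,"dy":-10.5,"dz":0,"turn":0,"grip":0.1},{"dx":-3,"dy":-10.5,"dz":0,"turn":0,"grip":0.1},{"dx":-5,"dy":-9.5,"dz":0,"turn":0,"grip":0.1},{"dx":-6,"dy":-8.5,"dz":0,"turn":0,"grip":0.1},{"dx":-7.5,"dy":-7.5,"dz":0,"turn":0,"grip":0.1},{"dx":-8.5,"dy":-6,"dz":0,"turn":0,"grip":0.1},{"dx":-9.5,"dy":-4.5,"dz":0,"turn":0,"grip":0.1},{"dx":-10.5,"dy":-3.5,"dz":0,"turn":0,"grip":0.1},{"dx":-10.5,"dy":-1,"dz":0,"turn":0,"grip":0.1},{"dx":-10.5,"dy":0,"dz":0,"turn":0,"grip":0.1},{"dx":-5,"dy":1,"dz":0,"turn":0,"grip":0.1}])

```text
clock: 24.35
tool_pos: [0.3875, 0.2822, 0.0956]
eef_rot: [0.888, 0.46, -0.001, 0.001]
contact_force: [0.1, 1.4, 4.7]
opening: 0.195
```

```bash
python3 arc2.py 2.72 3.1 20; python3 ptr.py
```

```text
t 24.35 tcp [0.3875 0.2822 0.0956] psi 0.9550 zax [-0.002  -0.0023 -1.    ] q [-0.66  0.76 -0.11  2.11  0.27  0.28 -1.61] F [0.1 1.4 4.7] M [ 0.42 -0.1  -0.02] op 0.195
knob ang now 2.780  radius 0.0649
[{"dx": -1.5, "dy": 0.5, "dz": 0, "turn": 0, "grip": 0.1}, {"dx": -10, "dy": 3.5, "dz": 0, "turn": 0, "grip": 0.1}, {"dx": -9, "dy": 5.5, "dz": 0, "turn": 0, "grip": 0.1}, {"dx": -8, "dy": 6.5, "dz": 0, "turn": 0, "grip": 0.1}, {"dx": -7, "dy": 8, "dz": 0, "turn": 0, "grip": 0.1}, {"dx": -6, "dy": 9, "dz": 0, "turn": 0, "grip": 0.1}, {"dx": -4, "dy": 9.5, "dz": 0, "turn": 0, "grip": 0.1}, {"dx": -2.5, "dy": 10.5, "dz": 0, "turn": 0, "grip": 0.1}, {"dx": -0.5, "dy": 10.5, "dz": 0, "turn": 0, "grip": 0.1}, {"dx": 1, "dy": 10.5, "dz": 0, "turn": 0, "grip": 0.1}, {"dx": 2.5, "dy": 10.5, "dz": 0, "turn": 0, "grip": 0.1}, {"dx": 4.5, "dy": 9.5, "dz": 0, "turn": 0, "grip": 0.1}, {"dx": 5.5, "dy": 9, "dz": 0, "turn": 0, "grip": 0.1}, {"dx": 7.5, "dy": 7.5, "dz": 0, "turn": 0, "grip": 0.1}, {"dx": 8, "dy": 6.5, "dz": 0, "turn": 0, "grip": 0.1}, {"dx": 9.5, "dy": 5, "dz": 0, "turn": 0, "grip": 0.1}, {"dx": 10, "dy": 3.5, "dz": 0, "turn": 0, "grip": 0.1}, {"dx": 10.5, "dy": 2, "dz": 0, "turn": 0, "grip": 0.1}, {"dx": 10.5, "dy": 0, "dz": 0, "turn": 0, "grip": 0.1}, {"dx": 5, "dy": -0.5, "dz": 0, "turn": 0, "grip": 0.1}]
end [0.50618603 0.23004399] ang 5.8200
top 11 0.055 r 0.0316 ang -0.449 open(mod) 2.953 [0.4745 0.2456]
top 11 0.06 r 0.0316 ang -0.488 open(mod) 2.913 [0.4739 0.2445]
scene no red 0
```

Emit:
send_rows(series=[{"dx":-4.5,"dy":1,"dz":0,"turn":0,"grip":0.1},{"dx":-10,"dy":3.5,"dz":0,"turn":0,"grip":0.1},{"dx":-9,"dy":5.5,"dz":0,"turn":0,"grip":0.1},{"dx":-8,"dy":6.5,"dz":0,"turn":0,"grip":0.1},{"dx":-7,"dy":8,"dz":0,"turn":0,"grip":0.1},{"dx":-6,"dy":9,"dz":0,"turn":0,"grip":0.1},{"dx":-4,"dy":9.5,"dz":0,"turn":0,"grip":0.1},{"dx":-2.5,"dy":10.5,"dz":0,"turn":0,"grip":0.1},{"dx":-0.5,"dy":10.5,"dz":0,"turn":0,"grip":0.1},{"dx":1,"dy":10.5,"dz":0,"turn":0,"grip":0.1},{"dx":2.5,"dy":10.5,"dz":0,"turn":0,"grip":0.1},{"dx":4.5,"dy":9.5,"dz":0,"turn":0,"grip":0.1},{"dx":5.5,"dy":9,"dz":0,"turn":0,"grip":0.1},{"dx":7.5,"dy":7.5,"dz":0,"turn":0,"grip":0.1},{"dx":8,"dy":6.5,"dz":0,"turn":0,"grip":0.1},{"dx":9.5,"dy":5,"dz":0,"turn":0,"grip":0.1},{"dx":10,"dy":3.5,"dz":0,"turn":0,"grip":0.1},{"dx":10.5,"dy":2,"dz":0,"turn":0,"grip":0.1},{"dx":10.5,"dy":0,"dz":0,"turn":0,"grip":0.1},{"dx":5,"dy":-0.5,"dz":0,"turn":0,"grip":0.1}])

```text
clock: 26.45
tool_pos: [0.5049, 0.2267, 0.0954]
eef_rot: [0.888, 0.459, -0.003, 0.001]
contact_force: [-2.5, -1.0, 6.0]
opening: 0.195
```

```bash
python3 - <<'E'
import arc,numpy as np
arc.C=np.array([.4482,.2592]); from h import *
p=get_state()['tool_pos'][:2]; a=np.arctan2(*(p-arc.C)[::-1]); arc.arc(3.1,20,a0=a)
E
python3 ptr.py
```

```text
t 26.45 tcp [0.5049 0.2267 0.0954] psi 0.9540 zax [-0.0044 -0.0037 -1.    ] q [-0.39  0.81 -0.19  1.89  0.32  0.47 -1.43] F [-2.5 -1.   6. ] M [-0.15  0.51 -0.02] op 0.195
knob ang now 5.762  radius 0.0653
[{"dx": 5, "dy": -1, "dz": 0, "turn": 0, "grip": 0.1}, {"dx": 10.5, "dy": -2.5, "dz": 0, "turn": 0, "grip": 0.1}, {"dx": 9.5, "dy": -4.5, "dz": 0, "turn": 0, "grip": 0.1}, {"dx": 9, "dy": -6, "dz": 0, "turn": 0, "grip": 0.1}, {"dx": 7.5, "dy": -7, "dz": 0, "turn": 0, "grip": 0.1}, {"dx": 6.5, "dy": -8.5, "dz": 0, "turn": 0, "grip": 0.1}, {"dx": 5.5, "dy": -9.5, "dz": 0, "turn": 0, "grip": 0.1}, {"dx": 3.5, "dy": -10, "dz": 0, "turn": 0, "grip": 0.1}, {"dx": 1.5, "dy": -10, "dz": 0, "turn": 0, "grip": 0.1}, {"dx": 0, "dy": -11, "dz": 0, "turn": 0, "grip": 0.1}, {"dx": -1.5, "dy": -10.5, "dz": 0, "turn": 0, "grip": 0.1}, {"dx": -3.5, "dy": -10, "dz": 0, "turn": 0, "grip": 0.1}, {"dx": -4.5, "dy": -9, "dz": 0, "turn": 0, "grip": 0.1}, {"dx": -6.5, "dy": -8.5, "dz": 0, "turn": 0, "grip": 0.1}, {"dx": -7.5, "dy": -7.5, "dz": 0, "turn": 0, "grip": 0.1}, {"dx": -9, "dy": -6, "dz": 0, "turn": 0, "grip": 0.1}, {"dx": -9.5, "dy": -4.5, "dz": 0, "turn": 0, "grip": 0.1}, {"dx": -10.5, "dy": -3, "dz": 0, "turn": 0, "grip": 0.1}, {"dx": -10.5, "dy": -1, "dz": 0, "turn": 0, "grip": 0.1}, {"dx": -5, "dy": 0, "dz": 0, "turn": 0, "grip": 0.1}]
end [0.39324204 0.29398831] ang 2.5785
top no red 0
scene 22 0.055 r 0.0253 ang 2.459 open(mod) 5.861 [0.4264 0.2753]
scene 22 0.06 r 0.0291 ang 2.485 open(mod) 5.887 [0.423 0.277]
```

Emit:
send_rows(series=[{"dx":5,"dy":-1,"dz":0,"turn":0,"grip":0.1},{"dx":10.5,"dy":-2.5,"dz":0,"turn":0,"grip":0.1},{"dx":9.5,"dy":-4.5,"dz":0,"turn":0,"grip":0.1},{"dx":9,"dy":-6,"dz":0,"turn":0,"grip":0.1},{"dx":7.5,"dy":-7,"dz":0,"turn":0,"grip":0.1},{"dx":6.5,"dy":-8.5,"dz":0,"turn":0,"grip":0.1},{"dx":5.5,"dy":-9.5,"dz":0,"turn":0,"grip":0.1},{"dx":3.5,"dy":-10,"dz":0,"turn":0,"grip":0.1},{"dx":1.5,"dy":-10,"dz":0,"turn":0,"grip":0.1},{"dx":0,"dy":-11,"dz":0,"turn":0,"grip":0.1},{"dx":-1.5,"dy":-10.5,"dz":0,"turn":0,"grip":0.1},{"dx":-3.5,"dy":-10,"dz":0,"turn":0,"grip":0.1},{"dx":-4.5,"dy":-9,"dz":0,"turn":0,"grip":0.1},{"dx":-6.5,"dy":-8.5,"dz":0,"turn":0,"grip":0.1},{"dx":-7.5,"dy":-7.5,"dz":0,"turn":0,"grip":0.1},{"dx":-9,"dy":-6,"dz":0,"turn":0,"grip":0.1},{"dx":-9.5,"dy":-4.5,"dz":0,"turn":0,"grip":0.1},{"dx":-10.5,"dy":-3,"dz":0,"turn":0,"grip":0.1},{"dx":-10.5,"dy":-1,"dz":0,"turn":0,"grip":0.1},{"dx":-5,"dy":0,"dz":0,"turn":0,"grip":0.1}])

```text
clock: 28.55
tool_pos: [0.3948, 0.2969, 0.096]
eef_rot: [0.888, 0.46, 0.001, -0.001]
contact_force: [4.2, 0.2, -2.1]
opening: 0.203
```

```bash
python3 - <<'E'
import arc,numpy as np
arc.C=np.array([.4482,.2592]); from h import *
p=get_state()['tool_pos'][:2]; a=np.arctan2(*(p-arc.C)[::-1]); arc.arc(3.1,20,a0=a)
E
python3 ptr.py
```

```text
t 28.55 tcp [0.3948 0.2969 0.096 ] psi 0.9550 zax [ 0.0014  0.0024 -1.    ] q [-0.66  0.77 -0.13  2.08  0.29  0.31 -1.64] F [ 4.2  0.2 -2.1] M [-0.1  -0.94 -0.04] op 0.203
knob ang now 2.526  radius 0.0654
[{"dx": -5.5, "dy": 0.5, "dz": 0, "turn": 0, "grip": 0.1}, {"dx": -10, "dy": 2, "dz": 0, "turn": 0, "grip": 0.1}, {"dx": -10.5, "dy": 3.5, "dz": 0, "turn": 0, "grip": 0.1}, {"dx": -9, "dy": 4.5, "dz": 0, "turn": 0, "grip": 0.1}, {"dx": -8.5, "dy": 6.5, "dz": 0, "turn": 0, "grip": 0.1}, {"dx": -7.5, "dy": 8, "dz": 0, "turn": 0, "grip": 0.1}, {"dx": -5.5, "dy": 8.5, "dz": 0, "turn": 0, "grip": 0.1}, {"dx": -4.5, "dy": 10, "dz": 0, "turn": 0, "grip": 0.1}, {"dx": -3, "dy": 10, "dz": 0, "turn": 0, "grip": 0.1}, {"dx": -1, "dy": 10.5, "dz": 0, "turn": 0, "grip": 0.1}, {"dx": 0.5, "dy": 10.5, "dz": 0, "turn": 0, "grip": 0.1}, {"dx": 2.5, "dy": 10.5, "dz": 0, "turn": 0, "grip": 0.1}, {"dx": 4, "dy": 10, "dz": 0, "turn": 0, "grip": 0.1}, {"dx": 5.5, "dy": 9, "dz": 0, "turn": 0, "grip": 0.1}, {"dx": 7, "dy": 8, "dz": 0, "turn": 0, "grip": 0.1}, {"dx": 8, "dy": 6.5, "dz": 0, "turn": 0, "grip": 0.1}, {"dx": 9.5, "dy": 5.5, "dz": 0, "turn": 0, "grip": 0.1}, {"dx": 9.5, "dy": 4, "dz": 0, "turn": 0, "grip": 0.1}, {"dx": 10.5, "dy": 2, "dz": 0, "turn": 0, "grip": 0.1}, {"dx": 5.5, "dy": 0.5, "dz": 0, "turn": 0, "grip": 0.1}]
end [0.4998636  0.21952677] ang 5.6265
top 15 0.055 r 0.0287 ang -0.703 open(mod) 2.698 [0.4679 0.2407]
top 15 0.06 r 0.0290 ang -0.744 open(mod) 2.658 [0.4674 0.2396]
scene no red 0
```

Emit:
send_rows(series=[{"dx":-5.5,"dy":0.5,"dz":0,"turn":0,"grip":0.1},{"dx":-10,"dy":2,"dz":0,"turn":0,"grip":0.1},{"dx":-10.5,"dy":3.5,"dz":0,"turn":0,"grip":0.1},{"dx":-9,"dy":4.5,"dz":0,"turn":0,"grip":0.1},{"dx":-8.5,"dy":6.5,"dz":0,"turn":0,"grip":0.1},{"dx":-7.5,"dy":8,"dz":0,"turn":0,"grip":0.1},{"dx":-5.5,"dy":8.5,"dz":0,"turn":0,"grip":0.1},{"dx":-4.5,"dy":10,"dz":0,"turn":0,"grip":0.1},{"dx":-3,"dy":10,"dz":0,"turn":0,"grip":0.1},{"dx":-1,"dy":10.5,"dz":0,"turn":0,"grip":0.1},{"dx":0.5,"dy":10.5,"dz":0,"turn":0,"grip":0.1},{"dx":2.5,"dy":10.5,"dz":0,"turn":0,"grip":0.1},{"dx":4,"dy":10,"dz":0,"turn":0,"grip":0.1},{"dx":5.5,"dy":9,"dz":0,"turn":0,"grip":0.1},{"dx":7,"dy":8,"dz":0,"turn":0,"grip":0.1},{"dx":8,"dy":6.5,"dz":0,"turn":0,"grip":0.1},{"dx":9.5,"dy":5.5,"dz":0,"turn":0,"grip":0.1},{"dx":9.5,"dy":4,"dz":0,"turn":0,"grip":0.1},{"dx":10.5,"dy":2,"dz":0,"turn":0,"grip":0.1},{"dx":5.5,"dy":0.5,"dz":0,"turn":0,"grip":0.1}])

```text
clock: 30.65
tool_pos: [0.4981, 0.2176, 0.0955]
eef_rot: [0.888, 0.459, -0.002, 0.0]
contact_force: [-2.0, -0.8, 6.0]
opening: 0.191
```

```bash
python3 - <<'E'
import arc,numpy as np
arc.C=np.array([.4482,.2592]); from h import *
p=get_state()['tool_pos'][:2]; a=np.arctan2(*(p-arc.C)[::-1]); arc.arc(.5,8,a0=a)
E
python3 ptr.py; python3 look.py e1
```

```text
t 30.65 tcp [0.4981 0.2176 0.0955] psi 0.9548 zax [-0.0037 -0.0023 -1.    ] q [-0.37  0.81 -0.21  1.92  0.35  0.45 -1.45] F [-2.  -0.8  6. ] M [-0.14  0.53  0.02] op 0.191
knob ang now 5.589  radius 0.0650
[{"dx": 2.5, "dy": 0, "dz": 0, "turn": 0, "grip": 0.1}, {"dx": 4.5, "dy": 0, "dz": 0, "turn": 0, "grip": 0.1}, {"dx": 4.5, "dy": 0, "dz": 0, "turn": 0, "grip": 0.1}, {"dx": 4.5, "dy": -0.5, "dz": 0, "turn": 0, "grip": 0.1}, {"dx": 4.5, "dy": -1, "dz": 0, "turn": 0, "grip": 0.1}, {"dx": 4.5, "dy": -1.5, "dz": 0, "turn": 0, "grip": 0.1}, {"dx": 4.5, "dy": -1.5, "dz": 0, "turn": 0, "grip": 0.1}, {"dx": 2, "dy": -1, "dz": 0, "turn": 0, "grip": 0.1}]
end [0.51183168 0.24652816] ang 6.0890
top no red 0
scene 22 0.055 r 0.0255 ang 2.280 open(mod) 5.681 [0.4294 0.2787]
scene 22 0.06 r 0.0291 ang 2.330 open(mod) 5.731 [0.4259 0.2804]
```

View pics/e1z.png

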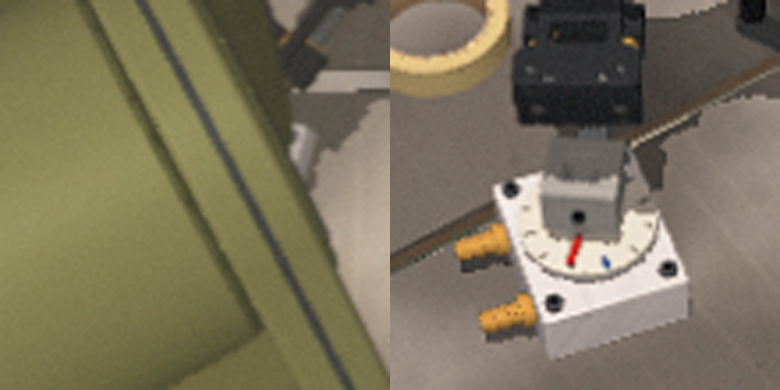

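Emit:
send_rows(series=[{"dx":2.5,"dy":0,"dz":0,"turn":0,"grip":0.1},{"dx":4.5,"dy":0,"dz":0,"turn":0,"grip":0.1},{"dx":4.5,"dy":0,"dz":0,"turn":0,"grip":0.1},{"dx":4.5,"dy":-0.5,"dz":0,"turn":0,"grip":0.1},{"dx":4.5,"dy":-1,"dz":0,"turn":0,"grip":0.1},{"dx":4.5,"dy":-1.5,"dz":0,"turn":0,"grip":0.1},{"dx":4.5,"dy":-1.5,"dz":0,"turn":0,"grip":0.1},{"dx":2,"dy":-1,"dz":0,"turn":0,"grip":0.1},{"dx":0,"dy":0,"dz":0,"turn":0,"grip":0.1}])

```text
clock: 31.75
tool_pos: [0.5133, 0.2482, 0.0955]
eef_rot: [0.888, 0.46, -0.0, -0.0]
contact_force: [-5.1, 0.1, 2.5]
opening: 0.194
```

```bash
cat > ptr2.py <<'E'
# sub-pixel comparison of pointer with the reference picture at the stop
from ptr import *
def redc(img,s):
    g=img.astype(float); w=g[...,0]-np.maximum(g[...,1],g[...,2])
    uv=proj(s,[[*C,.058]])[0]; vv,uu=np.mgrid[:480,:640]
    nb=np.hypot(uu-uv[0],vv-uv[1])<34
    # exclude orange/yellow: G-B large
    w=np.where(nb&(g[...,1]-g[...,2]<35)&(w>25),w,0); u=(w*uu).sum()/w.sum(); v=(w*vv).sum()/w.sum()
    X=atz(s,[[u,v]],.058)[0,:2]; d=X-C; return u,v,w.sum(),np.hypot(*d),np.arctan2(d[1],d[0])-Y-np.pi
if __name__=='__main__':
    s=snapshot('scene'); ref=cv2.cvtColor(cv2.imread('pics/w4_scene.png'),cv2.COLOR_BGR2RGB)
    a=redc(ref,s); b=redc(s['img'],s); print('stop',np.round(a,3)); print('now',np.round(b,3)); print('diff mod 2pi %.4f'%((b[4]-a[4]+np.pi)%(2*np.pi)-np.pi))
E
python3 - <<'E'
import arc,numpy as np
arc.C=np.array([.4482,.2592]); from h import *
p=get_state()['tool_pos'][:2]; a=np.arctan2(*(p-arc.C)[::-1]); arc.arc(.1,4,a0=a)
E
python3 ptr2.py; python3 ptr.py
```

```text
t 31.75 tcp [0.5133 0.2482 0.0955] psi 0.9555 zax [-5.e-04  2.e-04 -1.e+00] q [-0.41  0.83 -0.22  1.84  0.33  0.5  -1.46] F [-5.1  0.1  2.5] M [ 0.16  1.13 -0.01] op 0.194
knob ang now 6.116  radius 0.0660
[{"dx": 0.5, "dy": -1.5, "dz": 0, "turn": 0, "grip": 0.1}, {"dx": 2, "dy": -1, "dz": 0, "turn": 0, "grip": 0.1}, {"dx": 2, "dy": -1, "dz": 0, "turn": 0, "grip": 0.1}, {"dx": 1, "dy": -0.5, "dz": 0, "turn": 0, "grip": 0.1}]
end [0.51320454 0.25502644] ang 6.2162
stop [ 2.71539e+02  3.14843e+02  2.86400e+03  2.70000e-02 -3.00000e-02]
now [ 2.70362e+02  3.14947e+02  2.94300e+03  2.70000e-02 -1.17000e-01]
diff mod 2pi -0.0877
top no red 0
scene 22 0.055 r 0.0254 ang 2.834 open(mod) 6.235 [0.4218 0.267 ]
scene 22 0.06 r 0.0292 ang 2.809 open(mod) 6.211 [0.4184 0.2688]
```

Emit:
send_rows(series=[{"dx":1,"dy":-1,"dz":0,"turn":0,"grip":0.1},{"dx":1,"dy":-1,"dz":0,"turn":0,"grip":0.1},{"dx":1,"dy":-0.7,"dz":0,"turn":0,"grip":0.1},{"dx":0,"dy":0,"dz":0,"turn":0,"grip":0.1},{"dx":0,"dy":0,"dz":0,"turn":0,"grip":0.1}])

```text
clock: 32.4
tool_pos: [0.5137, 0.2515, 0.0957]
eef_rot: [0.888, 0.459, 0.0, 0.0]
contact_force: [-2.4, -0.9, 1.4]
opening: 0.195
```

```bash
python3 ptr2.py; python3 ptr.py;  python3 -c "
from h import *
st()"
```

```text
stop [ 2.71539e+02  3.14843e+02  2.86400e+03  2.70000e-02 -3.00000e-02]
now [ 2.70801e+02  3.14879e+02  2.92700e+03  2.70000e-02 -8.40000e-02]
diff mod 2pi -0.0541
top no red 0
scene 23 0.055 r 0.0253 ang 2.892 open(mod) 0.010 [0.4215 0.2655]
scene 23 0.06 r 0.0290 ang 2.860 open(mod) 6.261 [0.4181 0.2674]
t 32.55 tcp [0.5136 0.2515 0.0957] psi 0.9545 zax [ 8.e-04  1.e-04 -1.e+00] q [-0.41  0.83 -0.21  1.84  0.33  0.51 -1.46] F [-1.6 -0.3  0.9] M [-0.22  0.43  0.  ] op 0.194
```

```bash
python3 - <<'E'
from h import *
s=snapshot('scene'); save(s,'n1_scene.png')
ref=cv2.imread('pics/w4_scene.png'); cur=cv2.imread('pics/n1_scene.png')
f=lambda im: cv2.resize(im[300:330,255:290],None,fx=11,fy=11,interpolation=cv2.INTER_NEAREST)
cv2.imwrite('pics/cmp1.png',cv2.hconcat([f(ref),f(cur)]))
E
```

```text
(no output)
```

View pics/cmp1.png

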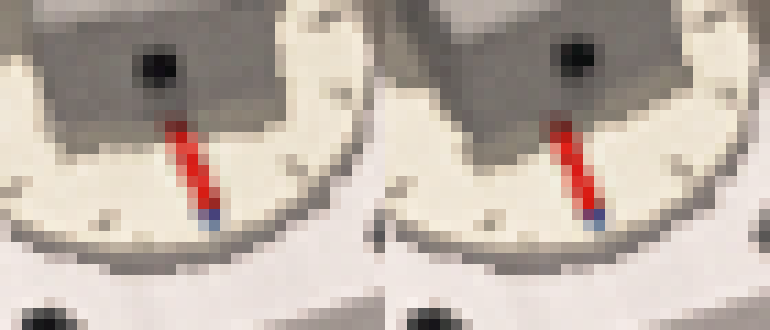

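```bash
cat > rowc.py <<'E'
from h import *
def rowc(img):
    g=img.astype(float); rd=np.clip(g[...,0]-g[...,1]-12,0,None); o=[]
    for r in range(311,320):
        w=rd[r,264:280]; o.append((w*np.arange(264,280)).sum()/w.sum())
    return np.array(o)
if __name__=='__main__':
    ref=rowc(cv2.imread('pics/w4_scene.png')[...,::-1])
    X=[]
    for i in range(4): s=snapshot('scene'); X.append(rowc(s['img']))
    X=np.array(X); print('ref',np.round(ref,2)); print('now',np.round(X.mean(0),2),'sd',np.round(X.std(0),2))
    # direction of row-wise shift per rad of stem, at z .058
    C=np.array([.446,.2593]); Y=-.26
    print('diff px',np.round(X.mean(0)-ref,2))
    d=[]
    for k,r in enumerate(range(311,320)):
        def ang(u):
            p=atz(s,[[u,r]],.058)[0,:2]-C; return np.arctan2(p[1],p[0])
        a=ang(X.mean(0)[k])-ang(ref[k]); d.append(a)
    print('rad',np.round(d,3),'median %.4f mean %.4f'%(np.median(d),np.mean(d)))
E
python3 rowc.py
```

```text
ref [270.44 271.28 271.31 271.73 272.2  272.55 273.05 273.27 271.36]
now [270.72 270.84 271.06 271.35 271.81 272.32 272.61 272.96 272.08] sd [0.03 0.   0.01 0.01 0.02 0.01 0.   0.01 0.15]
diff px [ 0.28 -0.43 -0.25 -0.38 -0.39 -0.22 -0.44 -0.31  0.71]
rad [ 0.032 -0.042 -0.021 -0.029 -0.027 -0.014 -0.025 -0.017  0.037] median -0.0212 mean -0.0117
```

Emit:
send_rows(series=[{"dx":0.6,"dy":-0.3,"dz":0,"turn":0,"grip":0.1},{"dx":0.6,"dy":-0.3,"dz":0,"turn":0,"grip":0.1},{"dx":0.6,"dy":-0.3,"dz":0,"turn":0,"grip":0.1},{"dx":0,"dy":0,"dz":0,"turn":0,"grip":0.1},{"dx":0,"dy":0,"dz":0,"turn":0,"grip":0.1}])

```text
clock: 33.3
tool_pos: [0.5138, 0.2538, 0.0958]
eef_rot: [0.888, 0.459, 0.0, 0.0]
contact_force: [-0.6, -1.3, 1.7]
opening: 0.197
```

```bash
python3 rowc.py; python3 ptr2.py; python3 ptr.py;  python3 -c "
from h import *
st()"
```

```text
ref [270.44 271.28 271.31 271.73 272.2  272.55 273.05 273.27 271.36]
now [270.99 271.18 271.45 271.93 272.39 272.7  273.29 273.44 268.53] sd [0.04 0.01 0.   0.01 0.02 0.03 0.   0.01 0.54]
diff px [ 0.55 -0.1   0.14  0.2   0.19  0.16  0.24  0.17 -2.84]
rad [ 0.06  -0.01   0.012  0.015  0.013  0.01   0.013  0.009 -0.154] median 0.0119 mean -0.0035
stop [ 2.71539e+02  3.14843e+02  2.86400e+03  2.70000e-02 -3.00000e-02]
now [ 2.70899e+02  3.14652e+02  2.96100e+03  2.70000e-02 -7.10000e-02]
diff mod 2pi -0.0419
top no red 0
scene 20 0.055 r 0.0257 ang 2.929 open(mod) 0.048 [0.4209 0.2647]
scene 20 0.06 r 0.0294 ang 2.893 open(mod) 0.011 [0.4175 0.2666]
t 33.65 tcp [0.5138 0.2537 0.0958] psi 0.9547 zax [ 7.e-04  3.e-04 -1.e+00] q [-0.41  0.83 -0.21  1.84  0.33  0.51 -1.47] F [-0.1 -1.3  1.5] M [-0.32 -0.09 -0.01] op 0.192
```

```bash
python3 look.py fin; python3 - <<'E'
from fit import *
s=snapshot('scene')
for n in ('crank_20','mug','tape','spanner'):
    for r in regions_of(s,n)[:3]:
        P,uv=pts(s,r['pixels']); print(n,round(r['score'],2),np.round(np.median(P,0),4))
m=np.zeros((480,640),bool); m[260:300,250:285]=1
P,uv=pts(s,m); k=(np.hypot(P[:,0]-.448,P[:,1]-.2592)<.03)&(P[:,2]>.09)
print('hub top z',np.percentile(P[k,2],[5,25,50,75,95]),k.sum())
st()
E
```

```text
crank_20 0.94 [0.4396 0.2615 0.0939]
crank_20 0.71 [0.4957 0.0579 0.025 ]
crank_20 0.66 [ 0.4639 -0.1122  0.0235]
mug 0.77 [ 0.6689 -0.2703  0.0658]
tape 0.71 [0.6941 0.2673 0.0197]
tape 0.23 [0.4954 0.0588 0.0279]
spanner 0.52 [ 0.6648 -0.071   0.0048]
hub top z [0.09165799 0.09635885 0.09845751 0.17132343 0.20239956] 499
t 34.00 tcp [0.5138 0.2537 0.0958] psi 0.9548 zax [ 6.e-04  2.e-04 -1.e+00] q [-0.41  0.83 -0.21  1.84  0.33  0.51 -1.47] F [ 1.  -1.5  2.3] M [-0.3  -0.15  0.02] op 0.193
```

View pics/finz.png

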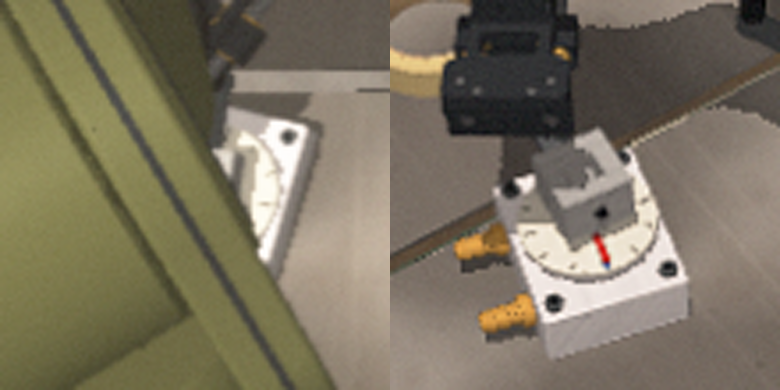

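View pics/fin_scene.png

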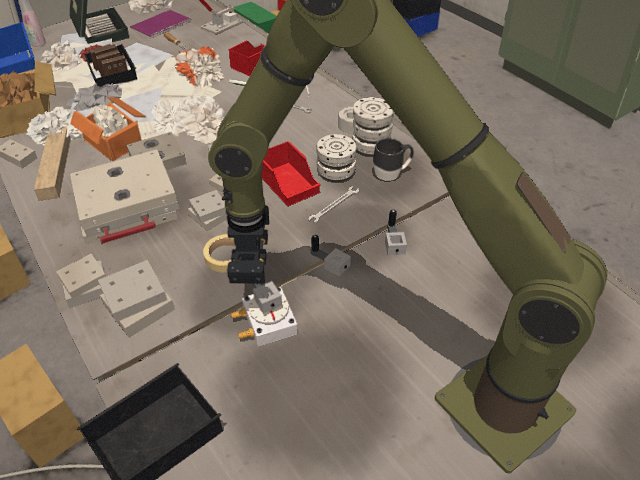

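```bash
python3 -c "
from h import *
print(finish_job())"
```

```text
the job is handed in; nothing more can be done
None
```

The valve was wound shut against its stop and backed off two full turns. The job was handed in at about 34 s of the 72 s allowed.

**What I did:** I picked crank_20 (the rightmost, by fitting its socket size in both cameras) and seated it on the stem. I regrasped it by the knob and wound clockwise to the stop. There the knob pushed back with about 10 N, the pointer stopped moving, and it sat over the blue tick. I then backed off counter-clockwise.

**Last checks:**
- **Pointer:** it is back over the blue tick. Compared row by row with the picture at the stop, it is about +0.01 rad off two full turns (a second method gave +0.017). A cruder centroid check disagreed at -0.04 rad. I distrusted it because it counts pixels near the tick that the pointer covers and uncovers.
- **Crank travel:** the knob travelled 4π + 0.33 rad since the stop. That is slightly more than the 0.24 rad of play in the socket. I put the rest down to arm give at the stop and went by the pointer.
- **Crank home:** the hub top measures 98.5 mm, against 99 mm expected when seated.
- **Grip and forces:** the knob was still held (opening about 17 mm), with only 2–3 N on the wrist at the end.
- **Other items:** the other two cranks, mug, tape and spanner were not touched and look unmoved in the last picture. I checked their final positions by eye and with rough network fixes only.

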